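Unload a hot instrument box: lean its lid, stack the cases crosswise to cool

TASK

The instrument box has just come out of the sterilizer. Lift off its lid and lean it steeply, at about 60 degrees, handle side outwards, with one edge on the bench and the opposite edge against the plain white side panel of the sterilizer that faces the robot; then take all the slim metal cases out of the box and stack them crosswise on the wire rack so that air gets between them. Lay the cases flat, two to a layer, the first pair across the rack's bars and each further pair across the pair below, one case along each of two opposite sides, so that the stack is centred on the rack, square with it and as wide as a case is long; a last odd case goes along one side in the same way, and the bottle, beaker and jar stay where they are.

Things in the scene. Friction and masses are not known exactly. Their poses are not given: they have to be found in the camera images.
- box: Open perforated steel instrument box, 186 (its x) x 246 (its y) x 72 mm high, walls and floor 3 mm, standing firmly on the bench (it does not move). Origin: centre of its underside, z up. Inside, the cases lie flat with their lengths roughly along the box's x, in three columns at about y = -70, 0 and +70 mm, one to three high.
- lid: Loose flat steel lid, a plate 196 (its x) x 254 (its y) x 6 mm, about 0.35 kg, lying on top of the box at the start. Origin: centre of its underside, z out of the handle side. On top is a strap handle: a straight bar along the lid's x, 120 mm long, 12 mm wide (y) and 12 mm high, its centre line 38 mm above the underside of the lid, on two posts at x = -54 and +54 mm, with 26 mm of free space between bar and plate.
- sterilizer: White dry-heat sterilizer, 280 mm high, fixed. Origin: at bench height at the middle of the foot of its plain side panel, which faces the robot; the panel is an upright plane 270 mm wide (y from -135 to +135 mm) and 280 mm high at x = 0. x points horizontally into the cabinet, away from the robot; z up. The cabinet fills x from 0 to 360 mm. The glazed door is on its -y face.
- rack: Wire cooling rack, 172 x 180 mm, fixed on the bench. Origin: its centre, at bench height, z up. Nine bars run along its y, 20 mm apart; their tops are 20 mm above the bench. In the first layer the cases lie along the rack's x, across the bars.
- case_a: Slim closed metal instrument case, a flat bar 150 (its x) x 36 (its y) x 20 mm (its z), about 0.12 kg, alike on both faces so either may be up. Origin: its centre. Lies on the floor of the box at the start.
- case_b: Slim closed metal instrument case, a flat bar 150 (its x) x 36 (its y) x 20 mm (its z), about 0.12 kg, alike on both faces so either may be up. Origin: its centre. Lies on the floor of the box at the start.
- case_c: Slim closed metal instrument case, a flat bar 150 (its x) x 36 (its y) x 20 mm (its z), about 0.12 kg, alike on both faces so either may be up. Origin: its centre. Lies on the floor of the box at the start.
- case_d: Slim closed metal instrument case, a flat bar 150 (its x) x 36 (its y) x 20 mm (its z), about 0.12 kg, alike on both faces so either may be up. Origin: its centre. Lies on top of another case in the box at the start.
- case_e: Slim closed metal instrument case, a flat bar 150 (its x) x 36 (its y) x 20 mm (its z), about 0.12 kg, alike on both faces so either may be up. Origin: its centre. May be absent; if present, it lies on top of another case in the box at the start.
- case_f: Slim closed metal instrument case, a flat bar 150 (its x) x 36 (its y) x 20 mm (its z), about 0.12 kg, alike on both faces so either may be up. Origin: its centre. May be absent; if present, it lies on top of another case in the box at the start.
- case_g: Slim closed metal instrument case, a flat bar 150 (its x) x 36 (its y) x 20 mm (its z), about 0.12 kg, alike on both faces so either may be up. Origin: its centre. May be absent; if present, it lies on top of another case in the box at the start.
- lid_edge0 (a point): Middle of the lid's edge at its x = +98 mm, on the underside (where this edge stands on the bench, its z is about 0).
- lid_edge1 (a point): Middle of the lid's edge at its x = -98 mm, on the underside (where this edge stands on the bench, its z is about 0).
- lid_edge2 (a point): Middle of the lid's edge at its y = +127 mm, on the underside (where this edge stands on the bench, its z is about 0).
- lid_edge3 (a point): Middle of the lid's edge at its y = -127 mm, on the underside (where this edge stands on the bench, its z is about 0).
- spray: Bystander: a clear bottle with a white cap, 60 mm across and 150 mm high, standing on the bench. Origin: centre of its underside. Leave it alone.
- beaker: Bystander: an open glass beaker, 72 mm across and 90 mm high, standing on the bench. Origin: centre of its underside. Leave it alone.
- jar: Bystander: a pale jar with a grey cap, 68 mm across and 70 mm high, standing on the bench. Origin: centre of its underside. Leave it alone.

How it is judged:
On the way:
1. the lid leans against the side panel, one edge on the bench, handle side outwards (angle between lid's own z axis and vertical between 0.75 and 1.35 rad and contact force between lid and sterilizer above 0.05 N and height (world z) of any of lid_edge0, lid_edge1, lid_edge2, lid_edge3 below 0.012 m and x of lid in the frame of sterilizer below 0 m), for 0.3 s.
At the end, for the whole second after the job is handed in: Lid at rest, 43-77 deg from level, handle outwards, touching bench and side panel. Each case present flat (6 deg), at rest on the rack: two a layer, 57 +-18 mm to either side of its centre, 22 mm lengthwise, 11 deg; odd layers along the rack's x, even along y; centres 30/50/70/90 mm high, +-6 (all of step 1 and linear speed of each of lid, case_a, case_b, case_c, case_d, case_e, case_f, case_g below 0.03 m/s and angle between the z axis of each of case_a, case_b, case_c, case_d, case_e, case_f, case_g and the z axis of rack, either way round below 0.1 rad and ((angle between the x axis of case_a and the x axis of rack, either way round below 0.2 rad and x of case_a in the frame of rack between -0.022 and 0.022 m and y of case_a in the frame of rack between -0.075 and 0.075 m and (y of case_a in the frame of rack below -0.039 m or y of case_a in the frame of rack above 0.039 m) and z of case_a in the frame of rack between 0.024 and 0.076 m and (z of case_a in the frame of rack below 0.036 m or z of case_a in the frame of rack above 0.064 m)) or (angle between the x axis of case_a and the y axis of rack, either way round below 0.2 rad and y of case_a in the frame of rack between -0.022 and 0.022 m and x of case_a in the frame of rack between -0.075 and 0.075 m and (x of case_a in the frame of rack below -0.039 m or x of case_a in the frame of rack above 0.039 m) and z of case_a in the frame of rack between 0.044 and 0.096 m and (z of case_a in the frame of rack below 0.056 m or z of case_a in the frame of rack above 0.084 m))) and ((angle between the x axis of case_b and the x axis of rack, either way round below 0.2 rad and x of case_b in the frame of rack between -0.022 and 0.022 m and y of case_b in the frame of rack between -0.075 and 0.075 m and (y of case_b in the frame of rack below -0.039 m or y of case_b in the frame of rack above 0.039 m) and z of case_b in the frame of rack between 0.024 and 0.076 m and (z of case_b in the frame of rack below 0.036 m or z of case_b in the frame of rack above 0.064 m)) or (angle between the x axis of case_b and the y axis of rack, either way round below 0.2 rad and y of case_b in the frame of rack between -0.022 and 0.022 m and x of case_b in the frame of rack between -0.075 and 0.075 m and (x of case_b in the frame of rack below -0.039 m or x of case_b in the frame of rack above 0.039 m) and z of case_b in the frame of rack between 0.044 and 0.096 m and (z of case_b in the frame of rack below 0.056 m or z of case_b in the frame of rack above 0.084 m))) and ((angle between the x axis of case_c and the x axis of rack, either way round below 0.2 rad and x of case_c in the frame of rack between -0.022 and 0.022 m and y of case_c in the frame of rack between -0.075 and 0.075 m and (y of case_c in the frame of rack below -0.039 m or y of case_c in the frame of rack above 0.039 m) and z of case_c in the frame of rack between 0.024 and 0.076 m and (z of case_c in the frame of rack below 0.036 m or z of case_c in the frame of rack above 0.064 m)) or (angle between the x axis of case_c and the y axis of rack, either way round below 0.2 rad and y of case_c in the frame of rack between -0.022 and 0.022 m and x of case_c in the frame of rack between -0.075 and 0.075 m and (x of case_c in the frame of rack below -0.039 m or x of case_c in the frame of rack above 0.039 m) and z of case_c in the frame of rack between 0.044 and 0.096 m and (z of case_c in the frame of rack below 0.056 m or z of case_c in the frame of rack above 0.084 m))) and ((angle between the x axis of case_d and the x axis of rack, either way round below 0.2 rad and x of case_d in the frame of rack between -0.022 and 0.022 m and y of case_d in the frame of rack between -0.075 and 0.075 m and (y of case_d in the frame of rack below -0.039 m or y of case_d in the frame of rack above 0.039 m) and z of case_d in the frame of rack between 0.024 and 0.076 m and (z of case_d in the frame of rack below 0.036 m or z of case_d in the frame of rack above 0.064 m)) or (angle between the x axis of case_d and the y axis of rack, either way round below 0.2 rad and y of case_d in the frame of rack between -0.022 and 0.022 m and x of case_d in the frame of rack between -0.075 and 0.075 m and (x of case_d in the frame of rack below -0.039 m or x of case_d in the frame of rack above 0.039 m) and z of case_d in the frame of rack between 0.044 and 0.096 m and (z of case_d in the frame of rack below 0.056 m or z of case_d in the frame of rack above 0.084 m))) and ((angle between the x axis of case_e and the x axis of rack, either way round below 0.2 rad and x of case_e in the frame of rack between -0.022 and 0.022 m and y of case_e in the frame of rack between -0.075 and 0.075 m and (y of case_e in the frame of rack below -0.039 m or y of case_e in the frame of rack above 0.039 m) and z of case_e in the frame of rack between 0.024 and 0.076 m and (z of case_e in the frame of rack below 0.036 m or z of case_e in the frame of rack above 0.064 m)) or (angle between the x axis of case_e and the y axis of rack, either way round below 0.2 rad and y of case_e in the frame of rack between -0.022 and 0.022 m and x of case_e in the frame of rack between -0.075 and 0.075 m and (x of case_e in the frame of rack below -0.039 m or x of case_e in the frame of rack above 0.039 m) and z of case_e in the frame of rack between 0.044 and 0.096 m and (z of case_e in the frame of rack below 0.056 m or z of case_e in the frame of rack above 0.084 m))) and ((angle between the x axis of case_f and the x axis of rack, either way round below 0.2 rad and x of case_f in the frame of rack between -0.022 and 0.022 m and y of case_f in the frame of rack between -0.075 and 0.075 m and (y of case_f in the frame of rack below -0.039 m or y of case_f in the frame of rack above 0.039 m) and z of case_f in the frame of rack between 0.024 and 0.076 m and (z of case_f in the frame of rack below 0.036 m or z of case_f in the frame of rack above 0.064 m)) or (angle between the x axis of case_f and the y axis of rack, either way round below 0.2 rad and y of case_f in the frame of rack between -0.022 and 0.022 m and x of case_f in the frame of rack between -0.075 and 0.075 m and (x of case_f in the frame of rack below -0.039 m or x of case_f in the frame of rack above 0.039 m) and z of case_f in the frame of rack between 0.044 and 0.096 m and (z of case_f in the frame of rack below 0.056 m or z of case_f in the frame of rack above 0.084 m))) and ((angle between the x axis of case_g and the x axis of rack, either way round below 0.2 rad and x of case_g in the frame of rack between -0.022 and 0.022 m and y of case_g in the frame of rack between -0.075 and 0.075 m and (y of case_g in the frame of rack below -0.039 m or y of case_g in the frame of rack above 0.039 m) and z of case_g in the frame of rack between 0.024 and 0.076 m and (z of case_g in the frame of rack below 0.036 m or z of case_g in the frame of rack above 0.064 m)) or (angle between the x axis of case_g and the y axis of rack, either way round below 0.2 rad and y of case_g in the frame of rack between -0.022 and 0.022 m and x of case_g in the frame of rack between -0.075 and 0.075 m and (x of case_g in the frame of rack below -0.039 m or x of case_g in the frame of rack above 0.039 m) and z of case_g in the frame of rack between 0.044 and 0.096 m and (z of case_g in the frame of rack below 0.056 m or z of case_g in the frame of rack above 0.084 m)))).
It fails at once if the spray is moved by more than 30 mm or tipped (distance of spray from where it was at the start of the episode above 0.03 m or angle between spray's own z axis and vertical above 0.4 rad).
It fails at once if the beaker is moved by more than 30 mm or tipped (distance of beaker from where it was at the start of the episode above 0.03 m or angle between beaker's own z axis and vertical above 0.4 rad).
It fails at once if the jar is moved by more than 30 mm or tipped (distance of jar from where it was at the start of the episode above 0.03 m or angle between jar's own z axis and vertical above 0.4 rad).
Of case_e, case_f, case_g only 1 to 3 are there at a start; the rules pass over those that are not, and their reading is None.
At some moment in a run one of lid may be knocked a few centimetres aside while the robot is not near it.
Once in a run the grip may slacken for a moment while it holds something.
It also fails if it takes over 210 s, if anything falls off the work surface, if the arm or the gripper's body presses on something with over 40 N, if the wrist force passes 120 N, or if a joint passes its speed limit or range.

ROBOT

A 6-joint arm with a two-finger parallel gripper is mounted at the origin on the work surface. World frame = base frame: x ahead of the robot, y to its left, z up, the work surface at z = 0. Lengths are in m, angles in rad, forces in N, time in s.
With the tool pointing down it reaches from about 0.35 to 0.85 m from the base axis. Payload 8.1 kg.
Tool frame: the origin (TCP) lies at the centre of the arm's flange, where the gripper is bolted on; the fingertips stand 186 mm ahead of it and the grasp point (between the pads) lies 167 mm ahead of it; z points along the fingers, y is the direction in which the jaws open and shut (so a half turn about z gives the same grasp; the last joint's range is limited). The gripper opens to 93 mm and grips with 3 to 60 N. Pads are 15 mm wide; open, the fingers measure 128 mm over their backs; the gripper's body (75 mm by 188 mm) begins 65 mm behind the grasp point.
Start: joints at [-1.404, 0.13, 1.488, -0, 1.523, -0.085], TCP at [0.15, -0.581, 0.405] pointing down, gripper open.
Joint ranges: [-2.96, 2.96], [-0.89, 2.26], [0.02, 2.5], [-1.34, 4.48], [0, 2.73], [-2.66, 2.66]. Speed limits (rad/s): [2.39, 2.39, 2.79, 3.14, 3.14, 3.14].

INTERFACE

Orientations are given as a unit quaternion [w, x, y, z].
In Python, from plant import sense, capture, get_calibration, workorder, search_frame, regions_of gives the robot as it stands.
- The arm moves only by the tool arm_command, never from a script. Its argument "plan" is a list of rows, each an object with "twist": the turn, a rotation vector about the tool's x, y, z in units of 8 degrees (1.0 is 8 degrees), a list of three; "delta_pos": the shift along the tool's x, y, z in units of 30 mm (1.0 is 30 mm), a list of three; "hand": the gripper command: -1 is shut, 1 is fully open, values between are in proportion. A call has 1 to 12 rows; each row shifts and turns the commanded pose from where the row before left it, along the tool's axes as they then stand; what a row does not reach is not made up. A row lasts 1/10 s, in which the tool goes at most 50 mm and 8.59 degrees, less where a joint would pass 70% of its speed; a pose out of reach is approached as far as the arm can. A call is refused whole if a number of a shift passes 1 or a number of a turn 1, either way. A call with a gripper value outside its range is refused whole. The fingers move at their own pace and stop on an object; "squeeze" is the grip in N (left out, the last holds). Time passes only in rows, so rows that do not move let the fingers close. It gives the time, the measured TCP pose, the force and the opening at its end, in the units of the state.
- sense(): the state, without advancing time (a new reading comes with each control period).
- capture(name): name is "scene" or "top" or "wrist"; returns the picture (384x512x3 uint8, blue, green, red); there is no depth.
- get_calibration(name): a dict with "intrinsics" (3x3 intrinsics, pixels), "T" (4x4, takes a point from camera to world coordinates). Camera axes: x right, y down, z forward; pixel columns grow to the right and rows downward; lengths in m; the calibration is good to about 2 mm. The wrist camera is an equidistant fisheye: a pixel r from the principal point sees the ray r / f radians off the axis. A picture is of the moment at which its call begins: read the wrist's pose just before it. get_calibration takes no time and is no camera call; for the wrist camera it gives the pose at the moment of the call.
- workorder.sign_off(): hands the job in, once; it reports no verdict.
Trained networks look in the newest picture that a camera, given by its name, has taken for a name from the list of things; names that differ only in an ending like _2 or _b are one class to them, and where a whole thing is asked for, a point or a joint stands for the part that bears it (a point fixed in the world has none). Each returns a list of dicts, best first, with "score" (0 to 1); they miss things now and then, are a little off and sometimes report something else, mostly with a low value. They report only what shows in the picture. A call takes as long as a camera call.
- search_frame(query, camera): "pixel" ([column, row] in pixels, amid what is visible of it).
- regions_of(query, camera): "pixels" (384x512 bool, what is visible of it) and "pixel" ([column, row] in pixels, amid what is visible of it).
The state is a dict: "clock": time; "joints": joint angles; "joint_vel": joint speeds; "joint_efforts": joint torques, N m; "ee_pos": TCP position; "tcp_rot": TCP orientation; "wrist_force": force on the tool from outside, world axes, zero at the start; "moment": the same for the moment, N m; "gripper_width": finger opening in m.
Only numpy, scipy, OpenCV 4.12 (cv2) and the standard library are available. Lean on these libraries where they do the work, as an engineer would, in place of code of your own. Each camera call takes 0.05 s, during which the arm holds its last target. There are 200 camera calls.

## Working session

There is one attempt and no reset: what is moved stays moved. The work goes in short steps, Python scripts to look and compute and a tool call to move; the robot and the scene stay as the last step left them, time stands still between calls to the robot, and variables do not carry over. Pictures are saved under pics/ and viewed, about 12 in all and at most 16, crops included, and the job is handed in when it is done.

Besides the shell and the picture viewer there is one more tool, called after "Call:" by a JSON object that holds its "op" and its "data", one argument or row to a line. arm_command: Moves the arm, as the interface text tells. Its arguments: {"type":"object","properties":{"plan":{"type":"array","items":{"type":"object","properties":{"twist":{"type":"array","items":{"type":"number"}},"delta_pos":{"type":"array","items":{"type":"number"}},"hand":{"type":"number"}}}},"squeeze":{"type":"number"}},"required":["plan"]}

```bash
ls; mkdir -p pics; python3 - <<'E'
from plant import *
import cv2,numpy as np
np.set_printoptions(precision=4,suppress=True)
s=sense();print(s)
ims=[]
for n in("scene","top","wrist"):
    im=capture(n);cv2.imwrite(f"pics/{n}0.png",im);c=get_calibration(n);print(n,c["intrinsics"],c["T"])
    if n!="wrist":ims.append(im)
cv2.imwrite("pics/st0.png",cv2.resize(np.hstack(ims),(800,300)))
for n in("scene","top"):
  for q in("lid","box","rack","sterilizer","spray","beaker","jar"):
    r=regions_of(q,n)
    print(n,q,[(round(d["score"],2),d["pixel"],int(d["pixels"].sum())) for d in r[:2]])
E
```

```text
pics
{'clock': 0.0, 'joints': array([-1.4044,  0.1312,  1.4893, -0.    ,  1.523 , -0.0854]), 'joint_vel': array([ 0.0013, -0.0003,  0.    , -0.001 , -0.001 ,  0.0007]), 'joint_efforts': array([  0.0018, -55.9852, -49.1755,   0.0772,   0.0357,  -0.0002]), 'ee_pos': array([ 0.1495, -0.5808,  0.4037]), 'tcp_rot': array([-0.0009,  0.9921,  0.1256, -0.    ]), 'wrist_force': array([-0.2923, -0.4698, -0.6257]), 'moment': array([-0.007 ,  0.0082,  0.0002]), 'gripper_width': 0.09275899758357921}
scene [[413.0733   0.     256.7059]
 [  0.     413.0733 196.9425]
 [  0.       0.       1.    ]] [[-0.9021  0.3016 -0.3087  0.9447]
 [ 0.4311  0.6637 -0.6112  0.6909]
 [ 0.0206 -0.6845 -0.7288  0.9488]
 [ 0.      0.      0.      1.    ]]
top [[368.4357   0.     260.5829]
 [  0.     368.4357 194.3117]
 [  0.       0.       1.    ]] [[-0.0179 -0.9877  0.1556  0.418 ]
 [-0.9997  0.0198  0.0109 -0.0303]
 [-0.0139 -0.1554 -0.9878  1.2236]
 [ 0.      0.      0.      1.    ]]
wrist [[297.3186   0.     257.7579]
 [  0.     297.3186 196.2419]
 [  0.       0.       1.    ]] [[ 0.2497 -0.9376 -0.2419  0.2172]
 [-0.9683 -0.2421 -0.0613 -0.5629]
 [-0.0011  0.2495 -0.9684  0.384 ]
 [ 0.      0.      0.      1.    ]]
scene lid [(0.23, [210.7, 246.7], 726)]
scene box [(0.95, [289.7, 239.2], 1148), (0.2, [284.7, 207.4], 4508)]
scene rack [(0.7, [250.2, 147.3], 378)]
scene sterilizer [(0.63, [404.1, 331.1], 22041)]
scene spray [(0.58, [192.5, 128.9], 502), (0.55, [193.6, 166.7], 669)]
scene beaker [(0.95, [190.8, 129.2], 535)]
scene jar [(0.77, [210.6, 246.7], 691)]
top lid []
top box [(0.65, [253.4, 223.1], 5156)]
top rack []
top sterilizer [(0.7, [66.2, 206.7], 14627)]
top spray [(0.93, [326.8, 164.4], 418)]
top beaker [(0.64, [393.6, 183.8], 536), (0.61, [379.6, 225.4], 412)]
top jar [(0.84, [240.2, 150.9], 383), (0.71, [250.6, 223.0], 5029)]
```

View pics/top0.png

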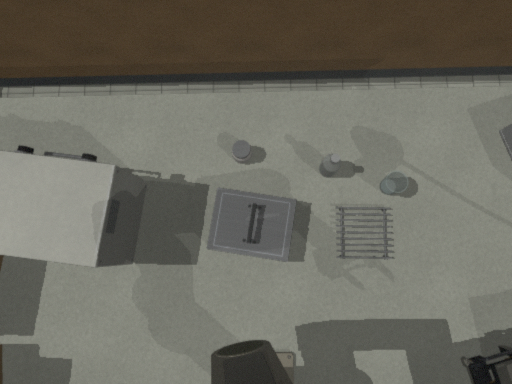

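View pics/scene0.png

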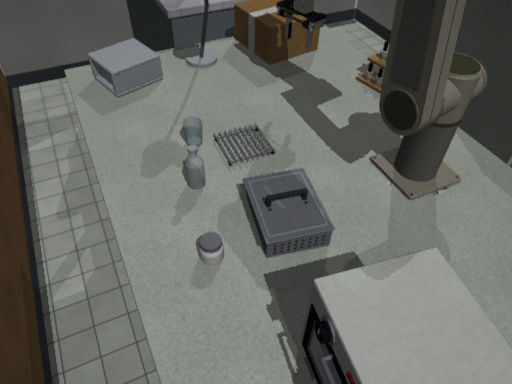

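```bash
cat > h.py <<'E'
import numpy as np, cv2
from scipy.spatial.transform import Rotation as R
from plant import *
np.set_printoptions(precision=4,suppress=True)
def ray(c,px):
    K,T=c["intrinsics"],c["T"]; x=(px[0]-K[0,2])/K[0,0]; y=(px[1]-K[1,2])/K[1,1]
    if c.get("fish"):
        r=np.hypot(x,y); k=np.sin(r)/r if r>1e-9 else 1; d=np.array([x*k,y*k,np.cos(r)])
    else: d=np.array([x,y,1.])
    return T[:3,3],T[:3,:3]@d
def at(c,px,z):
    o,d=ray(c,px); return o+d*(z-o[2])/d[2]
def cal(n):
    c=get_calibration(n); c["fish"]=n=="wrist"; return c
def proj(c,P):
    K,T=c["intrinsics"],c["T"]; p=(np.atleast_2d(P)-T[:3,3])@T[:3,:3]
    if c["fish"]:
        r=np.hypot(p[:,0],p[:,1])+1e-12; th=np.arctan2(r,p[:,2]); q=p[:,:2]/r[:,None]*th[:,None]
    else: q=p[:,:2]/p[:,2:]
    return q@K[:2,:2].T+K[:2,2]
def pose():
    s=sense(); q=s["tcp_rot"]; return s["ee_pos"],R.from_quat([q[1],q[2],q[3],q[0]])
E
python3 - <<'E'
from h import *
c=cal("top");im=cv2.imread("pics/top0.png")
a=cv2.resize(im[130:290,80:420],None,fx=2.35,fy=2.35,interpolation=cv2.INTER_CUBIC)
cv2.imwrite("pics/t1.png",a)
for n,p,z in[("lid",(253,223),.078),("rack",(366,232),.02),("panel",(108,215),.28),("spray",(327,170),0),("beaker",(390,187),0),("jar",(242,155),0)]: print(n,at(c,p,z))
for p in((220,188),(296,199),(288,260),(208,250)):print(at(c,p,.078))
for p in((115,165),(100,265)):print(at(c,p,.28))
# mask of lid
capture("top")
E
```

```text
lid [0.5086 0.0075 0.078 ]
rack [ 0.4771 -0.3566  0.02  ]
panel [0.5204 0.3754 0.28  ]
spray [ 0.6896 -0.2434  0.    ]
beaker [ 0.6269 -0.4516  0.    ]
jar [0.7482 0.0443 0.    ]
[0.6212 0.1102 0.078 ]
[ 0.5813 -0.1285  0.078 ]
[ 0.3934 -0.0979  0.078 ]
[0.4281 0.1474 0.078 ]
[0.6527 0.363  0.28  ]
[0.3937 0.3898 0.28  ]
```

View pics/t1.png

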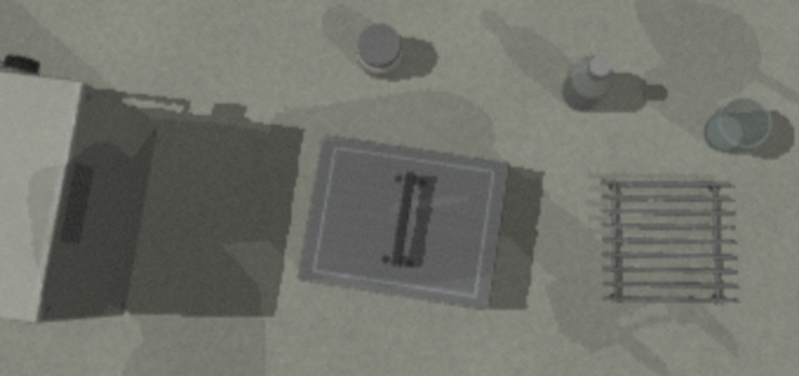

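```bash
cat >> h.py <<'E'
def down(yaw):  # tool x at world yaw, tool z down
    return R.from_euler('z',yaw)*R.from_euler('x',np.pi)
def goto(p,Rt,start=None):
    """print translation (units, current tool axes) then turn (units); returns the goal as next start"""
    p0,R0=start or pose(); d=R0.inv().apply(np.array(p)-p0)/.03; t=np.degrees((R0.inv()*Rt).as_rotvec())/8
    print("shift",d.round(2),"rows>=",int(np.ceil(abs(d).max())),"| turn",t.round(2),"rows>=",int(np.ceil(abs(t).max()))); return np.array(p),Rt
E
python3 - <<'E'
from h import *
c=cal("top");f=lambda u,v:(80+u/2.35,130+v/2.35)
L=np.array([at(c,f(*p),.078) for p in((322,136),(508,160),(488,308),(300,280))]);print(L,L.mean(0))
for i in range(4):
    d=L[i]-L[i-1];print(np.linalg.norm(d),np.degrees(np.arctan2(d[1],d[0])))
print("bar",[at(c,f(*p),.116) for p in((410,172),(396,264))])
print("panel top",[at(c,f(*p),.28) for p in((83,83),(40,320))],"bot",[at(c,f(*p),0) for p in((157,130),(127,313))])
R4=[(605,184),(735,184),(738,300),(603,300)]
rk=np.array([at(c,f(*p),.02) for p in R4]);print(rk,rk.mean(0))
goto([.508,.008,.42],down(np.radians(-10)))
E
```

```text
[[ 0.6218  0.1196  0.078 ]
 [ 0.5842 -0.1292  0.078 ]
 [ 0.3902 -0.0968  0.078 ]
 [ 0.4307  0.1485  0.078 ]] [0.5067 0.0105 0.078 ]
0.1933106672511184 -8.569051985200785
0.25164327941082 -98.59433414580458
0.19669448142252427 170.52287852432062
0.24855023898931833 80.63098318102996
bar [array([0.5656, 0.0009, 0.116 ]), array([0.4482, 0.0205, 0.116 ])]
panel top [array([0.6518, 0.3622, 0.28  ]), array([0.3909, 0.3973, 0.28  ])] bot [array([0.6493, 0.3682, 0.    ]), array([0.3903, 0.4025, 0.    ])]
[[ 0.5561 -0.2682  0.02  ]
 [ 0.5526 -0.4486  0.02  ]
 [ 0.3936 -0.441   0.02  ]
 [ 0.3968 -0.2574  0.02  ]] [ 0.4748 -0.3538  0.02  ]
shift [ 16.47 -16.04  -0.51] rows>= 17 | turn [ 0.   -0.    3.05] rows>= 4
```

Call:
{"op": "arm_command", "data": {
  "plan": [
    {"delta_pos":[0.97,-0.945,-0.03],"hand":1},
    {"delta_pos":[0.97,-0.945,-0.03],"hand":1},
    {"delta_pos":[0.97,-0.945,-0.03],"hand":1},
    {"delta_pos":[0.97,-0.945,-0.03],"hand":1},
    {"delta_pos":[0.97,-0.945,-0.03],"hand":1},
    {"delta_pos":[0.97,-0.945,-0.03],"hand":1},
    {"delta_pos":[0.97,-0.945,-0.03],"hand":1},
    {"delta_pos":[0.97,-0.945,-0.03],"hand":1},
    {"delta_pos":[0.97,-0.945,-0.03],"hand":1}
  ],
  "squeeze": 40
}}

```text
$.plan[0]: bad value
```

Call:
{"op": "arm_command", "data": {
  "plan": [
    {"delta_pos":[0.97,-0.945,-0.03],"hand":1},
    {"delta_pos":[0.97,-0.945,-0.03],"hand":1},
    {"delta_pos":[0.97,-0.945,-0.03],"hand":1},
    {"delta_pos":[0.97,-0.945,-0.03],"hand":1},
    {"delta_pos":[0.97,-0.945,-0.03],"hand":1},
    {"delta_pos":[0.97,-0.945,-0.03],"hand":1},
    {"delta_pos":[0.97,-0.945,-0.03],"hand":1},
    {"delta_pos":[0.97,-0.945,-0.03],"hand":1},
    {"twist":[0,0,0.76],"hand":1},
    {"twist":[0,0,0.76],"hand":1},
    {"twist":[0,0,0.76],"hand":1},
    {"twist":[0,0,0.76],"hand":1}
  ]
}}

```text
$.plan[0]: bad value
```

```bash
python3 - <<'E'
from h import *
s=sense();print(s["clock"],s["joints"],s["ee_pos"],pose()[1].as_euler('xyz',degrees=True),s["wrist_force"])
c=cal("wrist");im=capture("wrist")
B=np.array([.5067,.0105,0]);Rz=R.from_euler('z',-9.3,degrees=True)
pts=proj(c,B+Rz.apply([[98,127,78],[98,-127,78],[-98,-127,78],[-98,127,78],[60,0,116],[-60,0,116]])*1.0) if 0 else proj(c,B+Rz.apply(np.array([[98,127,78],[98,-127,78],[-98,-127,78],[-98,127,78],[60,0,116],[-60,0,116]])/1000))
a=cv2.resize(im,None,fx=1.5,fy=1.5)
for p in pts: cv2.circle(a,tuple(int(v) for v in p*1.5),3,(0,0,255),1)
print(pts);cv2.imwrite("pics/w1.png",a);np.save("pics/w1.npy",c["T"])
E
```

```text
0.9 [-1.4044  0.1303  1.4882 -0.      1.523  -0.0854] [ 0.1495 -0.5811  0.4048] [179.9942   0.0012  14.4276] [-0.0812  0.1166 -0.5589]
[[ -17.8667 -110.3728]
 [  55.2296 -127.6835]
 [  -6.1488  -31.1077]
 [ -63.1028  -29.3644]
 [  -9.4013 -112.351 ]
 [ -43.8476  -55.739 ]]
```

View pics/w1.png

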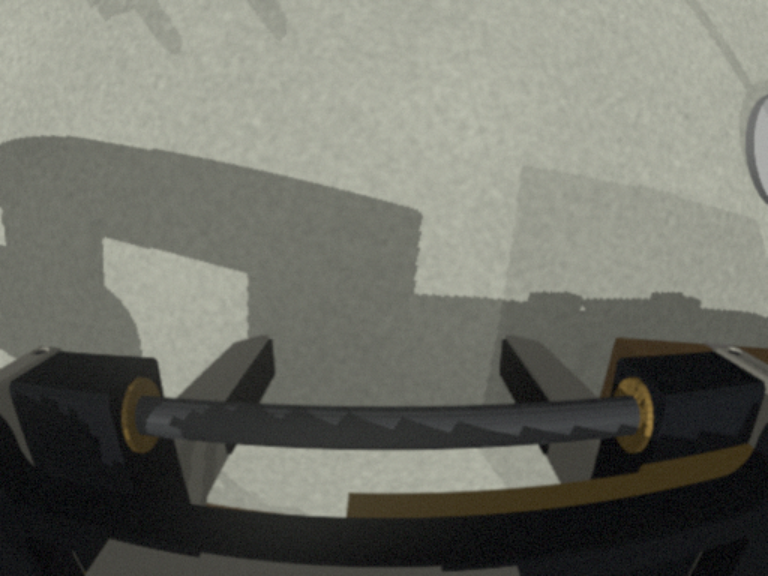

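Call:
{"op": "arm_command", "data": {
  "plan": [
    {"twist":[0,0,0],"delta_pos":[0.97,-0.945,-0.03],"hand":1},
    {"twist":[0,0,0],"delta_pos":[0.97,-0.945,-0.03],"hand":1},
    {"twist":[0,0,0],"delta_pos":[0.97,-0.945,-0.03],"hand":1},
    {"twist":[0,0,0],"delta_pos":[0.97,-0.945,-0.03],"hand":1},
    {"twist":[0,0,0],"delta_pos":[0.97,-0.945,-0.03],"hand":1},
    {"twist":[0,0,0],"delta_pos":[0.97,-0.945,-0.03],"hand":1},
    {"twist":[0,0,0],"delta_pos":[0.97,-0.945,-0.03],"hand":1},
    {"twist":[0,0,0],"delta_pos":[0.97,-0.945,-0.03],"hand":1},
    {"twist":[0,0,0],"delta_pos":[0.97,-0.945,-0.03],"hand":1}
  ],
  "squeeze": 40
}}

```text
clock: 1.85
ee_pos: [0.3401, -0.2672, 0.4131]
tcp_rot: [0.0, 0.992, 0.125, 0.0]
wrist_force: [0.9, -0.7, -0.2]
gripper_width: 0.0933
```

Call:
{"op": "arm_command", "data": {
  "plan": [
    {"twist":[0,0,0],"delta_pos":[0.97,-0.945,-0.03],"hand":1},
    {"twist":[0,0,0],"delta_pos":[0.97,-0.945,-0.03],"hand":1},
    {"twist":[0,0,0],"delta_pos":[0.97,-0.945,-0.03],"hand":1},
    {"twist":[0,0,0],"delta_pos":[0.97,-0.945,-0.03],"hand":1},
    {"twist":[0,0,0],"delta_pos":[0.97,-0.945,-0.03],"hand":1},
    {"twist":[0,0,0],"delta_pos":[0.97,-0.945,-0.03],"hand":1},
    {"twist":[0,0,0],"delta_pos":[0.97,-0.945,-0.03],"hand":1},
    {"twist":[0,0,0],"delta_pos":[0.97,-0.945,-0.03],"hand":1},
    {"twist":[0,0,0.76],"delta_pos":[0,0,0],"hand":1},
    {"twist":[0,0,0.76],"delta_pos":[0,0,0],"hand":1},
    {"twist":[0,0,0.76],"delta_pos":[0,0,0],"hand":1},
    {"twist":[0,0,0.76],"delta_pos":[0,0,0],"hand":1}
  ]
}}

```text
clock: 3.05
ee_pos: [0.5086, 0.0092, 0.4201]
tcp_rot: [0.0, 0.996, -0.088, 0.0]
wrist_force: [0.8, -0.1, -0.1]
gripper_width: 0.0927
```

```bash
cat >> h.py <<'E'
def state():
    s=sense();print("t",round(s["clock"],2),"j",s["joints"],"p",s["ee_pos"],"rpy",pose()[1].as_euler('xyz',degrees=True),"F",s["wrist_force"],"w",round(s["gripper_width"],4))
E
python3 - <<'E'
from h import *
state()
c=cal("wrist");im=capture("wrist")
B=np.array([.5067,.0105,0]);Rz=R.from_euler('z',-9.3,degrees=True)
pts=proj(c,B+Rz.apply(np.array([[98,127,78],[98,-127,78],[-98,-127,78],[-98,127,78],[60,0,116],[-60,0,116]])/1000))
a=cv2.resize(im,None,fx=1.5,fy=1.5)
for p in pts: cv2.circle(a,tuple(int(v) for v in p*1.5),3,(0,0,255),1)
print(pts*1.5);cv2.imwrite("pics/w2.png",a)
E
```

```text
t 3.05 j [-0.0828 -0.1248  1.7161 -0.      1.5503  1.6646] p [0.5086 0.0092 0.4201] rpy [179.9979  -0.0014 -10.1166] F [ 0.7929 -0.133  -0.0542] w 0.0927
[[214.7813 155.338 ]
 [554.7513 150.482 ]
 [539.0965 392.4404]
 [237.1591 396.2783]
 [385.0475 200.517 ]
 [387.5426 375.6911]]
```

View pics/w2.png

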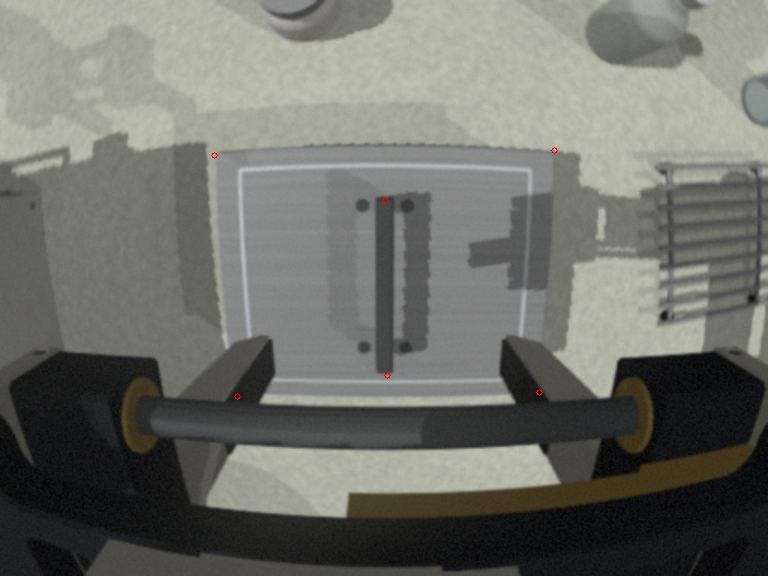

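Call:
{"op": "arm_command", "data": {
  "plan": [
    {"twist":[0,0,0],"delta_pos":[-0.02,-0.04,0.95],"hand":1},
    {"twist":[0,0,0],"delta_pos":[-0.02,0,0.95],"hand":1},
    {"twist":[0,0,0],"delta_pos":[-0.02,0,0.95],"hand":1},
    {"twist":[0,0,0],"delta_pos":[0,0,0.95],"hand":1},
    {"twist":[0,0,0],"delta_pos":[0,0,0.95],"hand":1},
    {"twist":[0,0,0],"delta_pos":[0,0,0],"hand":-1},
    {"twist":[0,0,0],"delta_pos":[0,0,0],"hand":-1},
    {"twist":[0,0,0],"delta_pos":[0,0,0],"hand":-1},
    {"twist":[0,0,0],"delta_pos":[0,0,0],"hand":-1},
    {"twist":[0,0,0],"delta_pos":[0,0,0],"hand":-1},
    {"twist":[0,0,0],"delta_pos":[0,0,0],"hand":-1},
    {"twist":[0,0,0],"delta_pos":[0,0,0],"hand":-1}
  ],
  "squeeze": 60
}}

```text
clock: 4.3
ee_pos: [0.5071, 0.0104, 0.2779]
tcp_rot: [0.0, 0.996, -0.086, 0.0]
wrist_force: [0.2, 0.8, -0.3]
gripper_width: 0.0419
```

Call:
{"op": "arm_command", "data": {
  "plan": [
    {"twist":[0,0,0],"delta_pos":[0,0,0],"hand":-1},
    {"twist":[0,0,0],"delta_pos":[0,0,0],"hand":-1},
    {"twist":[0,0,0],"delta_pos":[0,0,0],"hand":-1},
    {"twist":[0,0,0],"delta_pos":[0,0,-0.3],"hand":-1},
    {"twist":[0,0,0],"delta_pos":[0,0,-0.6],"hand":-1},
    {"twist":[0,0,0],"delta_pos":[0,0,-0.8],"hand":-1},
    {"twist":[0,0,0],"delta_pos":[0,0,-0.8],"hand":-1},
    {"twist":[0,0,0],"delta_pos":[0,0,-0.8],"hand":-1},
    {"twist":[0,0,0],"delta_pos":[0,0,-0.8],"hand":-1},
    {"twist":[0,0,0],"delta_pos":[0,0,-0.8],"hand":-1},
    {"twist":[0,0,0],"delta_pos":[0,0,-0.6],"hand":-1},
    {"twist":[0,0,0],"delta_pos":[0,0,-0.3],"hand":-1}
  ]
}}

```text
clock: 5.5
ee_pos: [0.5071, 0.0104, 0.4538]
tcp_rot: [-0.0, 0.996, -0.086, 0.001]
wrist_force: [0.8, 0.3, -2.5]
gripper_width: 0.0108
```

```bash
python3 - <<'E'
from h import *
state()
xs=np.array([.1312,.9912,0]);u=np.array([.9912,-.1312,0]);th=np.radians(60);z=np.array([0,0,1.])
tz=xs*np.sin(th)-z*np.cos(th); tx=u; ty=np.cross(tz,tx)
Rt=R.from_matrix(np.c_[tx,ty,tz])
O=np.array([.520,.385,0])
p,_=pose()
a=goto(p,Rt)
pre=O+xs*(-.253)+z*.235
a=goto(pre,Rt,a); print(pre)
E
```

```text
t 5.5 j [-0.0806 -0.1397  1.6687 -0.      1.6101  1.6628] p [0.5071 0.0104 0.4538] rpy [-179.9874   -0.1408   -9.8907] F [ 0.7599  0.3222 -2.5168] w 0.0108
shift [0. 0. 0.] rows>= 0 | turn [ 7.5  -0.17 -0.26] rows>= 8
shift [-1.21  4.31  7.11] rows>= 8 | turn [0. 0. 0.] rows>= 0
[0.4868 0.1342 0.235 ]
```

Call:
{"op": "arm_command", "data": {
  "plan": [
    {"twist":[0.75,-0.017,-0.026],"delta_pos":[0,0,0],"hand":-1},
    {"twist":[0.75,-0.017,-0.026],"delta_pos":[0,0,0],"hand":-1},
    {"twist":[0.75,-0.017,-0.026],"delta_pos":[0,0,0],"hand":-1},
    {"twist":[0.75,-0.017,-0.026],"delta_pos":[0,0,0],"hand":-1},
    {"twist":[0.75,-0.017,-0.026],"delta_pos":[0,0,0],"hand":-1},
    {"twist":[0.75,-0.017,-0.026],"delta_pos":[0,0,0],"hand":-1},
    {"twist":[0.75,-0.017,-0.026],"delta_pos":[0,0,0],"hand":-1},
    {"twist":[0.75,-0.017,-0.026],"delta_pos":[0,0,0],"hand":-1},
    {"twist":[0.75,-0.017,-0.026],"delta_pos":[0,0,0],"hand":-1},
    {"twist":[0.75,-0.017,-0.026],"delta_pos":[0,0,0],"hand":-1},
    {"twist":[0,0,0],"delta_pos":[0,0,0],"hand":-1}
  ]
}}

```text
clock: 6.6
ee_pos: [0.5066, 0.0099, 0.4496]
tcp_rot: [-0.5, 0.863, -0.059, 0.03]
wrist_force: [-0.7, -0.1, -4.6]
gripper_width: 0.0115
```

```bash
cat >> h.py <<'E'
xs=np.array([.1312,.9912,0]);us=np.array([.9912,-.1312,0]);ez=np.array([0,0,1.]);O=np.array([.520,.385,0])
def lean(deg):
    th=np.radians(deg); tz=xs*np.sin(th)-ez*np.cos(th); return R.from_matrix(np.c_[us,np.cross(tz,us),tz])
E
python3 - <<'E'
from h import *
state();goto(O+xs*(-.253)+ez*.235,lean(60))
im=np.hstack([cv2.resize(capture(n),(400,300)) for n in("scene","wrist")]);cv2.imwrite("pics/l1.png",im)
E
```

```text
t 6.6 j [-0.4092 -0.0865  1.8024  1.0065  1.7371  1.3093] p [0.5066 0.0099 0.4496] rpy [-119.8647    0.3547   -7.5801] F [-0.6696 -0.1327 -4.554 ] w 0.0115
shift [-1.16  4.21  7.05] rows>= 8 | turn [-0.02  0.02 -0.04] rows>= 1
```

View pics/l1.png

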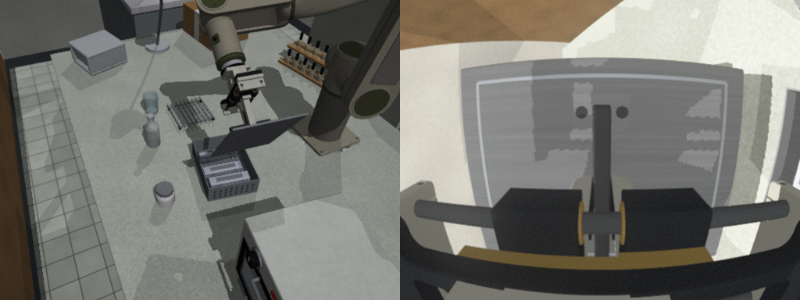

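Call:
{"op": "arm_command", "data": {
  "plan": [
    {"twist":[0,0,0],"delta_pos":[-0.13,0.47,0.78],"hand":-1},
    {"twist":[0,0,0],"delta_pos":[-0.13,0.47,0.78],"hand":-1},
    {"twist":[0,0,0],"delta_pos":[-0.13,0.47,0.78],"hand":-1},
    {"twist":[0,0,0],"delta_pos":[-0.13,0.47,0.78],"hand":-1},
    {"twist":[0,0,0],"delta_pos":[-0.13,0.47,0.78],"hand":-1},
    {"twist":[0,0,0],"delta_pos":[-0.13,0.47,0.78],"hand":-1},
    {"twist":[0,0,0],"delta_pos":[-0.13,0.47,0.78],"hand":-1},
    {"twist":[0,0,0],"delta_pos":[-0.13,0.47,0.78],"hand":-1},
    {"twist":[0,0,0],"delta_pos":[-0.12,0.45,0.8],"hand":-1},
    {"twist":[0,0,0],"delta_pos":[0,0,0],"hand":-1}
  ]
}}

```text
clock: 7.7
ee_pos: [0.4857, 0.1354, 0.2336]
tcp_rot: [-0.498, 0.865, -0.057, 0.029]
wrist_force: [-0.6, -0.1, -3.4]
gripper_width: 0.0115
```

```bash
python3 - <<'E'
from h import *
state();goto(O+xs*(-.243)+ez*.2135,lean(60))
c=cal("wrist");im=capture("wrist");p,Rt=pose()
print(pose()[1].as_matrix())
def lidpts():
    P=np.array([[.098,.127,0],[-.098,.127,0],[.098,-.127,0],[-.098,-.127,0]])
    return P
# lid frame from tool: lid x = tool x, y = -tool y?, z=-tool z; origin 205 mm ahead
w=p+Rt.apply(np.c_[np.array([.098,-.098,.098,-.098]),np.array([.127,.127,-.127,-.127]),np.full(4,.205)])
print("lid underside corners",w, "panel dist",(w-O)@xs,"along",(w-O)@us)
a=cv2.resize(im,None,fx=1.5,fy=1.5)
for q in proj(c,w): cv2.circle(a,tuple(int(v) for v in q*1.5),4,(0,0,255),1)
# panel vertical edges and foot
for s in(-.135,.135):
  for zz in np.linspace(0,.28,15):
    q=proj(c,O+us*s+ez*zz)[0]*1.5; cv2.circle(a,(int(q[0]),int(q[1])),2,(255,0,0),-1)
cv2.imwrite("pics/l2.png",a)
E
```

```text
t 7.7 j [-0.1718  0.095   2.058   1.0969  1.3266  1.043 ] p [0.4857 0.1354 0.2336] rpy [-120.188     0.4018   -7.3218] F [-0.5513 -0.1046 -3.4411] w 0.0115
shift [0.05 0.43 0.6 ] rows>= 1 | turn [ 0.02  0.05 -0.03] rows>= 1
[[ 0.9917 -0.0684  0.1084]
 [-0.1281 -0.4971  0.8582]
 [-0.0048 -0.865  -0.5018]]
lid underside corners [[0.5975 0.2349 0.0223]
 [0.4031 0.26   0.0233]
 [0.6149 0.3612 0.242 ]
 [0.4205 0.3863 0.243 ]] panel dist [-0.1386 -0.1392 -0.0111 -0.0118] along [ 0.0965 -0.0995  0.0971 -0.0988]
```

View pics/l2.png

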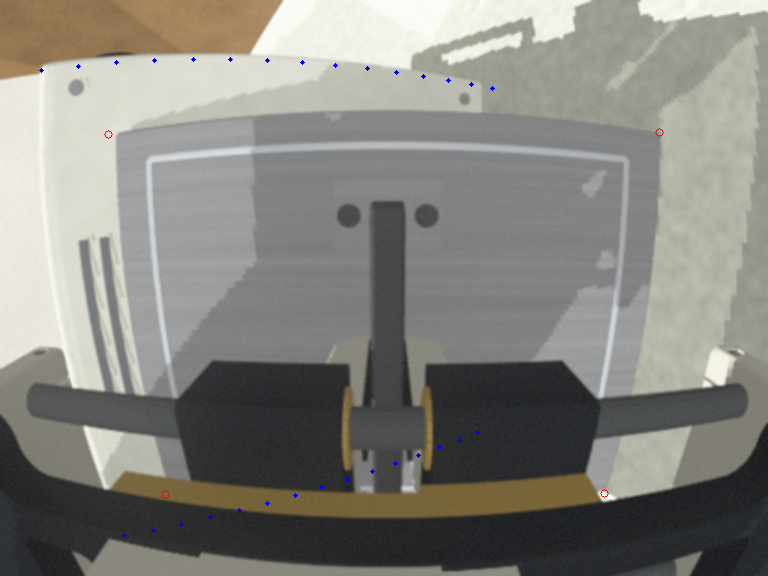

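Call:
{"op": "arm_command", "data": {
  "plan": [
    {"twist":[0,0,0],"delta_pos":[0,0.13,0.075],"hand":-1},
    {"twist":[0,0,0],"delta_pos":[0,0.13,0.075],"hand":-1},
    {"twist":[0,0,0],"delta_pos":[0,0.13,0.075],"hand":-1},
    {"twist":[0,0,0],"delta_pos":[0,0.13,0.075],"hand":-1},
    {"twist":[0,0,0],"delta_pos":[0,-0.04,0.07],"hand":-1},
    {"twist":[0,0,0],"delta_pos":[0,-0.04,0.07],"hand":-1},
    {"twist":[0,0,0],"delta_pos":[0,-0.03,0.06],"hand":-1},
    {"twist":[0,0,0],"delta_pos":[0,0,0],"hand":-1},
    {"twist":[0,0,0],"delta_pos":[0,0,0],"hand":-1}
  ]
}}

```text
clock: 8.65
ee_pos: [0.4885, 0.1405, 0.2184]
tcp_rot: [-0.499, 0.864, -0.057, 0.032]
wrist_force: [-1.3, -4.3, -5.4]
gripper_width: 0.0114
```

Call:
{"op": "arm_command", "data": {
  "plan": [
    {"twist":[0,0,0],"delta_pos":[0,0.03,0.017],"hand":-1},
    {"twist":[0,0,0],"delta_pos":[0,0,0],"hand":-1}
  ]
}}

```text
clock: 8.85
ee_pos: [0.4887, 0.1406, 0.2177]
tcp_rot: [-0.499, 0.864, -0.057, 0.032]
wrist_force: [-1.0, -2.4, -2.6]
gripper_width: 0.0112
```

Call:
{"op": "arm_command", "data": {
  "plan": [
    {"twist":[0,0,0],"delta_pos":[0,0.03,0.017],"hand":-1},
    {"twist":[0,0,0],"delta_pos":[0,0,0],"hand":-1}
  ]
}}

```text
clock: 9.05
ee_pos: [0.4886, 0.1406, 0.2166]
tcp_rot: [-0.499, 0.864, -0.057, 0.032]
wrist_force: [-0.5, -2.5, -1.3]
gripper_width: 0.0115
```

Call:
{"op": "arm_command", "data": {
  "plan": [
    {"twist":[0,0,0],"delta_pos":[0,0.03,0.017],"hand":-1},
    {"twist":[0,0,0],"delta_pos":[0,0,0],"hand":-1}
  ]
}}

```text
clock: 9.25
ee_pos: [0.4887, 0.1406, 0.2156]
tcp_rot: [-0.499, 0.864, -0.057, 0.032]
wrist_force: [-1.1, -3.2, 0.0]
gripper_width: 0.0117
```

```bash
cat >> h.py <<'E'
def lidinfo():
    p,Rt=pose();w=p+Rt.apply(np.c_[np.array([.098,-.098,.098,-.098]),np.array([.127,.127,-.127,-.127]),np.full(4,.205)])
    print("z",w[:,2],"panel dist",(w-O)@xs,"along",(w-O)@us)
E
python3 - <<'E'
from h import *
state();lidinfo()
E
```

```text
t 9.25 j [-0.1606  0.1387  2.054   1.1181  1.2978  1.0062] p [0.4887 0.1406 0.2156] rpy [-119.9625    0.1056   -7.5286] F [-1.1154 -3.1599  0.0145] w 0.0117
z [0.0031 0.0034 0.2231 0.2235] panel dist [-0.1322 -0.1322 -0.0054 -0.0054] along [ 0.0986 -0.0974  0.099  -0.097 ]
```

Call:
{"op": "arm_command", "data": {
  "plan": [
    {"twist":[0,0,0],"delta_pos":[0,0.03,0.017],"hand":-1},
    {"twist":[0,0,0],"delta_pos":[0,0,0],"hand":-1}
  ]
}}

```text
clock: 9.45
ee_pos: [0.4889, 0.1405, 0.2153]
tcp_rot: [-0.5, 0.864, -0.057, 0.032]
wrist_force: [-2.5, -5.2, 5.4]
gripper_width: 0.0113
```

Call:
{"op": "arm_command", "data": {
  "plan": [
    {"twist":[0,0,0],"delta_pos":[0,0.03,0.017],"hand":-1},
    {"twist":[0,0,0],"delta_pos":[0,0,0],"hand":-1}
  ]
}}

```text
clock: 9.65
ee_pos: [0.4891, 0.1404, 0.215]
tcp_rot: [-0.5, 0.863, -0.057, 0.032]
wrist_force: [-6.7, -10.2, 12.0]
gripper_width: 0.0112
```

Call:
{"op": "arm_command", "data": {
  "plan": [
    {"twist":[0,0,0],"delta_pos":[0,0.03,0.017],"hand":-1},
    {"twist":[0,0,0],"delta_pos":[0,0,0],"hand":-1}
  ]
}}

```text
clock: 9.85
ee_pos: [0.4892, 0.1403, 0.2147]
tcp_rot: [-0.501, 0.863, -0.056, 0.032]
wrist_force: [-9.3, -14.1, 19.1]
gripper_width: 0.0116
```

```bash
python3 - <<'E'
from h import *
state();lidinfo()
c=cal("top");im=capture("top");cv2.imwrite("pics/tl.png",cv2.resize(im[130:290,80:420],None,fx=2.35,fy=2.35,interpolation=cv2.INTER_CUBIC))
E
```

```text
t 9.85 j [-0.1616  0.1433  2.0523  1.121   1.2996  1.0001] p [0.4892 0.1403 0.2147] rpy [-119.7657    0.0096   -7.4341] F [ -9.3109 -14.1288  19.0703] w 0.0116
z [0.0027 0.0027 0.2232 0.2232] panel dist [-0.1315 -0.1319 -0.0054 -0.0058] along [ 0.0993 -0.0967  0.0991 -0.0969]
```

Call:
{"op": "arm_command", "data": {
  "plan": [
    {"twist":[0,0,0],"delta_pos":[0,-0.06,-0.034],"hand":-1},
    {"twist":[0,0,0],"delta_pos":[0,0,0],"hand":-0.7},
    {"twist":[0,0,0],"delta_pos":[0,0,0],"hand":-0.5},
    {"twist":[0,0,0],"delta_pos":[0,0,0],"hand":-0.3},
    {"twist":[0,0,0],"delta_pos":[0,0,0],"hand":0},
    {"twist":[0,0,0],"delta_pos":[0,0,0],"hand":0},
    {"twist":[0,0,0],"delta_pos":[0,0,-0.3],"hand":0},
    {"twist":[0,0,0],"delta_pos":[0,0,-0.6],"hand":0},
    {"twist":[0,0,0],"delta_pos":[0,0,-0.9],"hand":0},
    {"twist":[0,0,0],"delta_pos":[0,0,-0.9],"hand":0},
    {"twist":[0,0,0],"delta_pos":[0,0,-0.9],"hand":0}
  ]
}}

```text
clock: 11.0
ee_pos: [0.476, 0.0466, 0.2691]
tcp_rot: [-0.499, 0.864, -0.057, 0.032]
wrist_force: [1.4, 0.7, 1.0]
gripper_width: 0.0465
```

```bash
python3 - <<'E'
from h import *
state()
im=capture("wrist");w=cv2.resize(im,(400,300))
im=capture("top");t=cv2.resize(im[130:290,80:293],(400,300));cv2.imwrite("pics/l3.png",np.hstack([w,t]))
E
```

```text
t 11.0 j [-0.3626  0.0341  2.0428  1.0058  1.5031  1.0244] p [0.476  0.0466 0.2691] rpy [-120.0022    0.1344   -7.5181] F [1.3974 0.6795 0.9604] w 0.0465
```

View pics/l3.png

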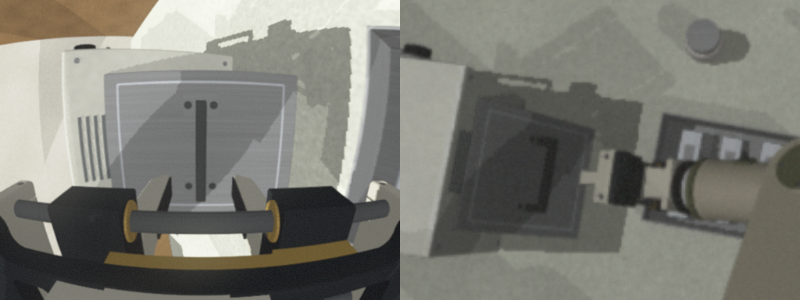

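```bash
python3 - <<'E'
from h import *
goto(*[[.45,.015,.45],down(np.radians(-10))])
E
```

```text
shift [-0.76 -4.62 -3.96] rows>= 5 | turn [-7.49  0.14  0.27] rows>= 8
```

Call:
{"op": "arm_command", "data": {
  "plan": [
    {"twist":[0,0,0],"delta_pos":[-0.13,-0.77,-0.66],"hand":0.1},
    {"twist":[0,0,0],"delta_pos":[-0.13,-0.77,-0.66],"hand":0.1},
    {"twist":[0,0,0],"delta_pos":[-0.13,-0.77,-0.66],"hand":0.1},
    {"twist":[0,0,0],"delta_pos":[-0.13,-0.77,-0.66],"hand":0.1},
    {"twist":[0,0,0],"delta_pos":[-0.13,-0.77,-0.66],"hand":0.1},
    {"twist":[0,0,0],"delta_pos":[-0.13,-0.77,-0.66],"hand":0.1}
  ]
}}

```text
clock: 11.7
ee_pos: [0.4487, 0.0177, 0.4486]
tcp_rot: [-0.499, 0.864, -0.057, 0.031]
wrist_force: [-0.2, 0.6, -0.5]
gripper_width: 0.0513
```

Call:
{"op": "arm_command", "data": {
  "plan": [
    {"twist":[-0.75,0.014,0.027],"delta_pos":[0,0,0],"hand":0.1},
    {"twist":[-0.75,0.014,0.027],"delta_pos":[0,0,0],"hand":0.1},
    {"twist":[-0.75,0.014,0.027],"delta_pos":[0,0,0],"hand":0.1},
    {"twist":[-0.75,0.014,0.027],"delta_pos":[0,0,0],"hand":0.1},
    {"twist":[-0.75,0.014,0.027],"delta_pos":[0,0,0],"hand":0.1},
    {"twist":[-0.75,0.014,0.027],"delta_pos":[0,0,0],"hand":0.1},
    {"twist":[-0.75,0.014,0.027],"delta_pos":[0,0,0],"hand":0.1},
    {"twist":[-0.75,0.014,0.027],"delta_pos":[0,0,0],"hand":0.1},
    {"twist":[-0.75,0.014,0.027],"delta_pos":[0,0,0],"hand":0.1},
    {"twist":[-0.75,0.014,0.027],"delta_pos":[0,0,0],"hand":0.1},
    {"twist":[0,0,0],"delta_pos":[0,0,0],"hand":0.1}
  ]
}}

```text
clock: 12.8
ee_pos: [0.4492, 0.0186, 0.4475]
tcp_rot: [0.001, 0.996, -0.085, -0.002]
wrist_force: [-0.8, 0.7, -0.2]
gripper_width: 0.051
```

```bash
python3 - <<'E'
from h import *
state();c=cal("wrist");im=capture("wrist");cv2.imwrite("pics/b1raw.png",im);np.save("pics/b1T.npy",c["T"])
a=cv2.resize(im[0:300],(800,469))
cv2.imwrite("pics/b1.png",a)
for q in("case_a","case_d","box"):
  for d in regions_of(q,"wrist"): print(q,round(d["score"],2),d["pixel"],d["pixels"].sum())
E
```

```text
t 12.8 j [-0.0721 -0.2979  1.8156 -0.0016  1.6286  1.668 ] p [0.4492 0.0186 0.4475] rpy [179.8852   0.2567  -9.7022] F [-0.8472  0.7268 -0.2031] w 0.051
case_a 0.97 [256.3, 128.1] 2949
case_a 0.63 [310.4, 128.7] 3157
case_a 0.59 [205.2, 131.0] 3276
case_a 0.57 [294.5, 125.0] 147
case_a 0.29 [50.4, 170.0] 13704
case_d 0.97 [256.3, 128.1] 2949
case_d 0.63 [310.4, 128.7] 3157
case_d 0.59 [205.2, 131.0] 3276
case_d 0.57 [294.5, 125.0] 147
case_d 0.29 [50.4, 170.0] 13704
box 0.91 [242.3, 127.8] 19537
```

View pics/b1.png

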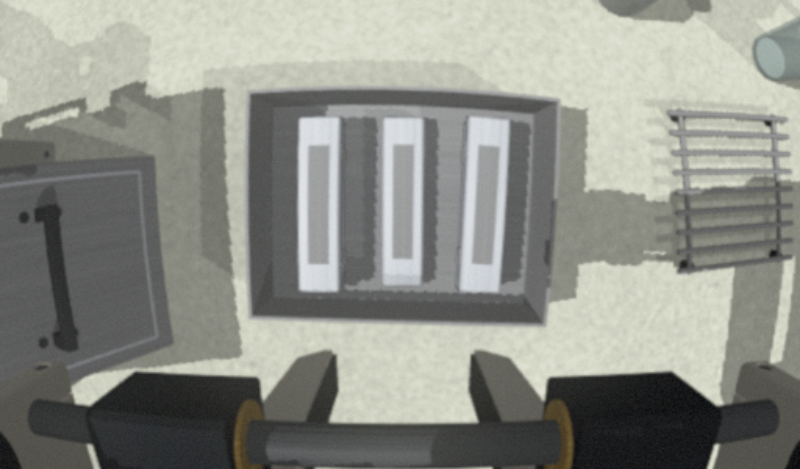

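```bash
cat >> h.py <<'E'
def casefit(c,mask,zs):
    cs,_=cv2.findContours(mask.astype(np.uint8),cv2.RETR_EXTERNAL,cv2.CHAIN_APPROX_NONE); k=max(cs,key=len)[:,0,:].astype(float)
    for z in zs:
        P=np.array([at(c,p,z)[:2] for p in k]); (cx,cy),(w,h),a=cv2.minAreaRect((P*1000).astype(np.float32))
        if w<h: w,h,a=h,w,a+90
        print(f"  z {z:.3f} centre {cx:.1f} {cy:.1f} size {w:.1f} {h:.1f} yaw {(a+90)%180-90:.1f}")
E
python3 - <<'E'
from h import *
state();c=cal("wrist");im=capture("wrist");g=cv2.cvtColor(im,cv2.COLOR_BGR2GRAY)
for n,q in zip("LMR",((205,131),(256,128),(310,129))):
    print(n); d=[d for d in regions_of("case_a","wrist") if np.hypot(*(np.array(d["pixel"])-q))<8][:1]
    if d: casefit(c,d[0]["pixels"],(.023,.043,.063))
    # own segmentation: bright region
    m=(g>185).astype(np.uint8); nl,lab=cv2.connectedComponents(m); l=lab[q[1]-25:q[1]+25,q[0]-14:q[0]+14]; l=np.bincount(l[l>0]).argmax()
    print(" bright",(lab==l).sum()); casefit(c,lab==l,(.023,.043,.063))
E
```

```text
t 13.0 j [-0.0763 -0.2985  1.816   0.003   1.6287  1.6663] p [0.4491 0.0176 0.4475] rpy [-179.8546    0.279    -9.8342] F [-0.4471 -0.1114  0.2931] w 0.0509
L
  z 0.023 centre 517.4 79.6 size 157.3 42.0 yaw -10.7
  z 0.043 centre 517.5 76.0 size 149.5 39.9 yaw -10.7
  z 0.063 centre 517.5 72.4 size 141.7 37.8 yaw -10.7
 bright 1747
  z 0.023 centre 517.4 82.3 size 153.5 34.6 yaw -11.0
  z 0.043 centre 517.4 78.6 size 145.9 32.9 yaw -11.0
  z 0.063 centre 517.5 74.8 size 138.3 31.2 yaw -11.0
M
  z 0.023 centre 505.3 9.1 size 149.2 38.1 yaw -10.9
  z 0.043 centre 506.0 9.0 size 141.8 36.2 yaw -10.9
  z 0.063 centre 506.6 8.9 size 134.4 34.4 yaw -10.9
 bright 1633
  z 0.023 centre 506.8 9.1 size 145.9 32.8 yaw -10.0
  z 0.043 centre 507.3 9.0 size 138.7 31.1 yaw -10.0
  z 0.063 centre 507.9 8.9 size 131.5 29.5 yaw -10.0
R
  z 0.023 centre 492.5 -60.9 size 157.3 41.3 yaw -11.6
  z 0.043 centre 493.8 -57.5 size 149.6 39.3 yaw -11.6
  z 0.063 centre 495.0 -54.2 size 141.8 37.3 yaw -11.6
 bright 1729
  z 0.023 centre 492.3 -61.2 size 154.1 35.0 yaw -11.8
  z 0.043 centre 493.6 -57.9 size 146.4 33.3 yaw -11.8
  z 0.063 centre 494.9 -54.5 size 138.8 31.5 yaw -11.8
```

```bash
cat >> h.py <<'E'
RC=np.array([.4748,-.3538]);RY=np.radians(-2.)
def slot(layer,side):  # xy, yaw of the tool
    v=np.array([0,.057*side]) if layer%2 else np.array([.057*side,0])
    return RC+np.array([[np.cos(RY),-np.sin(RY)],[np.sin(RY),np.cos(RY)]])@v, RY+(0 if layer%2 else np.pi/2)
def fetch(xy,yaw,zc,layer,side):
    Z=zc+.179; Rg=down(np.radians(yaw)); s,y2=slot(layer,side); Rp=down(y2); Zp=.02*layer+.01+.179+.001
    a=goto([*xy,max(Z+.085,.30)],Rg); a=goto([*xy,Z],Rg,a); print("-- grip, lift")
    a=goto([*xy,.36],Rg,a); a=goto([*s,.36],Rp,a); a=goto([*s,Zp],Rp,a); print("end",a[0],np.degrees(y2))
E
python3 - <<'E'
from h import *
fetch((.5175,.076),-10.7,.033,1,-1)
E
```

```text
shift [ 1.93 -2.32  4.92] rows>= 5 | turn [-0.01  0.03  0.1 ] rows>= 1
shift [ 0.   -0.    2.93] rows>= 3 | turn [0. 0. 0.] rows>= 0
-- grip, lift
shift [ 0.    0.   -4.93] rows>= 5 | turn [0. 0. 0.] rows>= 0
shift [ 1.55 16.22  0.  ] rows>= 17 | turn [-0.    0.   -1.09] rows>= 2
shift [-0. -0.  5.] rows>= 5 | turn [0. 0. 0.] rows>= 0
end [ 0.4728 -0.4108  0.21  ] -2.0
```

Call:
{"op": "arm_command", "data": {
  "plan": [
    {"twist":[0,0.01,0.05],"delta_pos":[0.32,-0.39,0.82],"hand":0.1},
    {"twist":[0,0.01,0.05],"delta_pos":[0.32,-0.39,0.82],"hand":0.1},
    {"twist":[0,0,0],"delta_pos":[0.32,-0.39,0.82],"hand":0.1},
    {"twist":[0,0,0],"delta_pos":[0.32,-0.39,0.82],"hand":0.1},
    {"twist":[0,0,0],"delta_pos":[0.32,-0.39,0.82],"hand":0.1},
    {"twist":[0,0,0],"delta_pos":[0.33,-0.37,0.82],"hand":0.1},
    {"twist":[0,0,0],"delta_pos":[0,0,0.7],"hand":0.1},
    {"twist":[0,0,0],"delta_pos":[0,0,0.7],"hand":0.1}
  ]
}}

```text
clock: 14.0
ee_pos: [0.5185, 0.0755, 0.2569]
tcp_rot: [-0.0, 0.996, -0.093, -0.001]
wrist_force: [0.3, 0.4, -0.1]
gripper_width: 0.0514
```

```bash
python3 - <<'E'
from h import *
state();goto([.5175,.076,.212],down(np.radians(-10.7)))
cv2.imwrite("pics/g1.png",capture("wrist"))
E
```

```text
t 14.0 j [0.0464 0.0505 1.852  0.0009 1.2409 1.803 ] p [0.5185 0.0755 0.2569] rpy [-179.9775    0.1095  -10.6624] F [ 0.2756  0.3973 -0.1428] w 0.0514
shift [-0.03 -0.01  1.5 ] rows>= 2 | turn [-0.    0.01  0.  ] rows>= 1
```

View pics/g1.png

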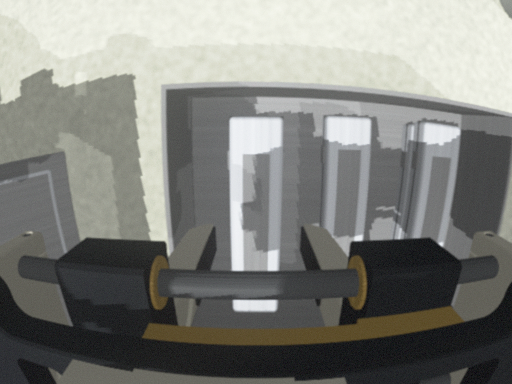

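Call:
{"op": "arm_command", "data": {
  "plan": [
    {"twist":[0,0,0],"delta_pos":[0,0,0.75],"hand":0.1},
    {"twist":[0,0,0],"delta_pos":[0,0,0.75],"hand":0.1},
    {"twist":[0,0,0],"delta_pos":[0,0,0],"hand":-1},
    {"twist":[0,0,0],"delta_pos":[0,0,0],"hand":-1},
    {"twist":[0,0,0],"delta_pos":[0,0,0],"hand":-1},
    {"twist":[0,0,0],"delta_pos":[0,0,0],"hand":-1},
    {"twist":[0,0,0],"delta_pos":[0,0,-0.5],"hand":-1},
    {"twist":[0,0,0],"delta_pos":[0,0,-0.9],"hand":-1},
    {"twist":[0,0,0],"delta_pos":[0,0,-0.9],"hand":-1},
    {"twist":[0,0,0],"delta_pos":[0,0,-0.9],"hand":-1},
    {"twist":[0,0,0],"delta_pos":[0,0,-0.9],"hand":-1},
    {"twist":[0,0,0],"delta_pos":[0,0,-0.8],"hand":-1}
  ],
  "squeeze": 45
}}

```text
clock: 15.25
ee_pos: [0.5185, 0.0755, 0.3635]
tcp_rot: [-0.0, 0.996, -0.093, 0.001]
wrist_force: [0.8, -0.2, -1.7]
gripper_width: 0.0358
```

Call:
{"op": "arm_command", "data": {
  "plan": [
    {"twist":[0,0,0],"delta_pos":[0.09,0.9,0],"hand":-1},
    {"twist":[0,0,0],"delta_pos":[0.09,0.9,0],"hand":-1},
    {"twist":[0,0,0],"delta_pos":[0.09,0.9,0],"hand":-1},
    {"twist":[0,0,0],"delta_pos":[0.09,0.9,0],"hand":-1},
    {"twist":[0,0,0],"delta_pos":[0.09,0.9,0],"hand":-1},
    {"twist":[0,0,0],"delta_pos":[0.09,0.9,0],"hand":-1},
    {"twist":[0,0,0],"delta_pos":[0.09,0.9,0],"hand":-1},
    {"twist":[0,0,0],"delta_pos":[0.09,0.9,0],"hand":-1},
    {"twist":[0,0,0],"delta_pos":[0.09,0.9,0],"hand":-1}
  ]
}}

```text
clock: 16.15
ee_pos: [0.4973, -0.1689, 0.362]
tcp_rot: [0.0, 0.996, -0.093, 0.0]
wrist_force: [0.3, 0.3, -0.9]
gripper_width: 0.0354
```

Call:
{"op": "arm_command", "data": {
  "plan": [
    {"twist":[0,0,0],"delta_pos":[0.09,0.9,0],"hand":-1},
    {"twist":[0,0,0],"delta_pos":[0.09,0.9,0],"hand":-1},
    {"twist":[0,0,0],"delta_pos":[0.09,0.9,0],"hand":-1},
    {"twist":[0,0,0],"delta_pos":[0.09,0.9,0],"hand":-1},
    {"twist":[0,0,0],"delta_pos":[0.09,0.9,0],"hand":-1},
    {"twist":[0,0,0],"delta_pos":[0.09,0.9,0],"hand":-1},
    {"twist":[0,0,0],"delta_pos":[0.09,0.9,0],"hand":-1},
    {"twist":[0,0,0],"delta_pos":[0.09,0.9,0],"hand":-1},
    {"twist":[0,0,-0.55],"delta_pos":[0,0.02,0],"hand":-1},
    {"twist":[0,0,-0.54],"delta_pos":[0,0,0],"hand":-1},
    {"twist":[0,0,0],"delta_pos":[0,0,0],"hand":-1}
  ]
}}

```text
clock: 17.25
ee_pos: [0.4786, -0.385, 0.3616]
tcp_rot: [0.0, 1.0, -0.016, -0.0]
wrist_force: [0.6, 0.2, -2.7]
gripper_width: 0.0358
```

```bash
python3 - <<'E'
from h import *
state();s,y=slot(1,-1);a=goto([*s,.36],down(y));goto([*s,.21],down(y),a)
c=cal("wrist");im=capture("wrist")
a=cv2.resize(im[0:300],(800,469))
for X in np.arange(-4,5)*.02:
  for Y in(-.09,.09):
    P=np.append(RC+np.array([[np.cos(RY),-np.sin(RY)],[np.sin(RY),np.cos(RY)]])@[X,Y],.02); q=proj(c,P)[0]*1.5625; cv2.circle(a,(int(q[0]),int(q[1])),3,(0,0,255),1)
cv2.imwrite("pics/r1.png",a)
E
```

```text
t 17.25 j [-0.7606  0.1909  1.5    -0.0008  1.4505  0.8432] p [ 0.4786 -0.385   0.3616] rpy [179.9602   0.0206  -1.8848] F [ 0.5885  0.1555 -2.727 ] w 0.0358
shift [-0.17  0.87  0.06] rows>= 1 | turn [0.   0.   0.01] rows>= 1
shift [-0. -0.  5.] rows>= 5 | turn [0. 0. 0.] rows>= 0
```

View pics/r1.png

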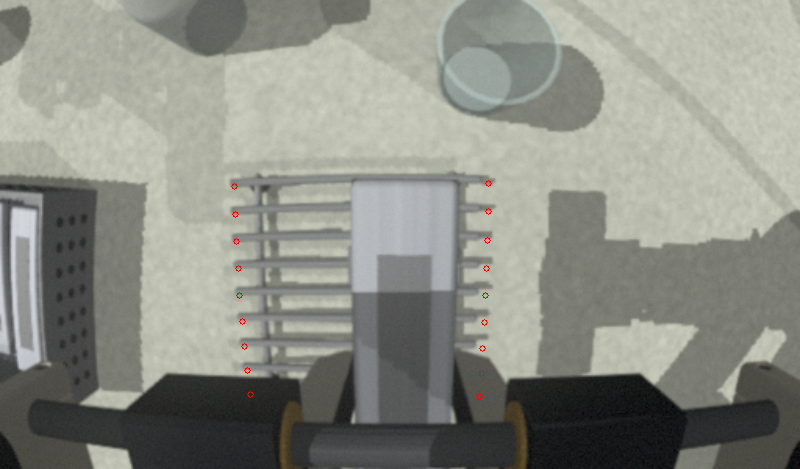

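Call:
{"op": "arm_command", "data": {
  "plan": [
    {"twist":[0,0,0],"delta_pos":[-0.09,0.9,0],"hand":-1},
    {"twist":[0,0,0],"delta_pos":[0,0,0.9],"hand":-1},
    {"twist":[0,0,0],"delta_pos":[0,0,0.9],"hand":-1},
    {"twist":[0,0,0],"delta_pos":[0,0,0.9],"hand":-1},
    {"twist":[0,0,0],"delta_pos":[0,0,0.9],"hand":-1},
    {"twist":[0,0,0],"delta_pos":[0,0,0.8],"hand":-1},
    {"twist":[0,0,0],"delta_pos":[0,0,0.4],"hand":-1},
    {"twist":[0,0,0],"delta_pos":[0,0,0.1],"hand":-1},
    {"twist":[0,0,0],"delta_pos":[0,0,0.05],"hand":-1},
    {"twist":[0,0,0],"delta_pos":[0,0,0],"hand":-1}
  ]
}}

```text
clock: 18.3
ee_pos: [0.4755, -0.412, 0.2132]
tcp_rot: [0.001, 1.0, -0.017, 0.0]
wrist_force: [0.0, 0.1, -0.8]
gripper_width: 0.0359
```

```bash
sed -i 's/^RC=.*/RC=np.array([.477,-.355]);RY=np.radians(-2.)/' h.py; python3 - <<'E'
from h import *
state();s,y=slot(1,-1);goto([*s,.21],down(y))
E
```

```text
t 18.3 j [-0.7953  0.3694  1.5717 -0.0009  1.1992  0.8098] p [ 0.4755 -0.412   0.2132] rpy [179.9149  -0.017   -1.9454] F [ 0.0032  0.118  -0.7958] w 0.0359
shift [-0.02 -0.    0.11] rows>= 1 | turn [ 0.01 -0.    0.01] rows>= 1
```

Call:
{"op": "arm_command", "data": {
  "plan": [
    {"twist":[0,0,0],"delta_pos":[0,0,0.07],"hand":-1},
    {"twist":[0,0,0],"delta_pos":[0,0,0],"hand":-1}
  ]
}}

```text
clock: 18.5
ee_pos: [0.4756, -0.4122, 0.2114]
tcp_rot: [0.001, 1.0, -0.017, 0.001]
wrist_force: [0.8, -0.6, 3.8]
gripper_width: 0.0353
```

Call:
{"op": "arm_command", "data": {
  "plan": [
    {"twist":[0,0,0],"delta_pos":[0,0,0.03],"hand":-1},
    {"twist":[0,0,0],"delta_pos":[0,0,0],"hand":-1}
  ]
}}

```text
clock: 18.7
ee_pos: [0.4756, -0.4123, 0.2113]
tcp_rot: [0.001, 1.0, -0.017, 0.0]
wrist_force: [-2.3, 2.6, 10.7]
gripper_width: 0.0359
```

Call:
{"op": "arm_command", "data": {
  "plan": [
    {"twist":[0,0,0],"delta_pos":[0,0,0.03],"hand":-1},
    {"twist":[0,0,0],"delta_pos":[0,0,0],"hand":-1}
  ]
}}

```text
clock: 18.9
ee_pos: [0.4757, -0.4123, 0.2113]
tcp_rot: [0.001, 1.0, -0.017, 0.0]
wrist_force: [-5.4, 4.1, 16.8]
gripper_width: 0.0358
```

Call:
{"op": "arm_command", "data": {
  "plan": [
    {"twist":[0,0,0],"delta_pos":[0,0,-0.07],"hand":-1},
    {"twist":[0,0,0],"delta_pos":[0,0,0],"hand":0.1},
    {"twist":[0,0,0],"delta_pos":[0,0,0],"hand":0.1},
    {"twist":[0,0,0],"delta_pos":[0,0,0],"hand":0.1},
    {"twist":[0,0,0],"delta_pos":[0,0,-0.5],"hand":0.1},
    {"twist":[0,0,0],"delta_pos":[0,0,-0.9],"hand":0.1},
    {"twist":[0,0,0],"delta_pos":[0,0,-0.9],"hand":0.1},
    {"twist":[0,0,0],"delta_pos":[0,0,-0.9],"hand":0.1},
    {"twist":[0,0,0],"delta_pos":[0,0,-0.9],"hand":0.1}
  ]
}}

```text
clock: 19.8
ee_pos: [0.4751, -0.4115, 0.3351]
tcp_rot: [0.0, 1.0, -0.017, -0.0]
wrist_force: [0.4, -0.0, -0.3]
gripper_width: 0.0516
```

```bash
python3 - <<'E'
from h import *
state()
fetch((.4938,-.0575),-11.6,.033,1,1)
E
```

```text
t 19.8 j [-0.7952  0.2467  1.4852 -0.0009  1.4099  0.8094] p [ 0.4751 -0.4115  0.3351] rpy [179.9733   0.0425  -1.9244] F [ 0.4063 -0.0132 -0.2637] w 0.0516
shift [  0.23 -11.82   1.16] rows>= 12 | turn [0.   0.01 1.21] rows>= 2
shift [ 0.   -0.    2.93] rows>= 3 | turn [0. 0. 0.] rows>= 0
-- grip, lift
shift [ 0.    0.   -4.93] rows>= 5 | turn [0. 0. 0.] rows>= 0
shift [1.13 7.95 0.  ] rows>= 8 | turn [ 0.   0.  -1.2] rows>= 2
shift [-0. -0.  5.] rows>= 5 | turn [0. 0. 0.] rows>= 0
end [ 0.479 -0.298  0.21 ] -2.0
```

Call:
{"op": "arm_command", "data": {
  "plan": [
    {"twist":[0,0,0],"delta_pos":[0.02,-0.98,0.1],"hand":0.1},
    {"twist":[0,0,0],"delta_pos":[0.02,-0.98,0.1],"hand":0.1},
    {"twist":[0,0,0],"delta_pos":[0.02,-0.98,0.1],"hand":0.1},
    {"twist":[0,0,0],"delta_pos":[0.02,-0.98,0.1],"hand":0.1},
    {"twist":[0,0,0],"delta_pos":[0.02,-0.98,0.1],"hand":0.1},
    {"twist":[0,0,0],"delta_pos":[0.02,-0.98,0.1],"hand":0.1},
    {"twist":[0,0,0],"delta_pos":[0.02,-0.98,0.1],"hand":0.1},
    {"twist":[0,0,0],"delta_pos":[0.02,-0.98,0.1],"hand":0.1},
    {"twist":[0,0,0],"delta_pos":[0.02,-0.98,0.1],"hand":0.1},
    {"twist":[0,0,0],"delta_pos":[0.02,-0.98,0.1],"hand":0.1},
    {"twist":[0,0,0],"delta_pos":[0.02,-0.98,0.1],"hand":0.1},
    {"twist":[0,0,0],"delta_pos":[0.02,-0.98,0.1],"hand":0.1}
  ]
}}

```text
clock: 21.0
ee_pos: [0.4942, -0.0581, 0.2979]
tcp_rot: [0.0, 1.0, -0.017, -0.0]
wrist_force: [-0.4, -0.4, -0.4]
gripper_width: 0.0516
```

Call:
{"op": "arm_command", "data": {
  "plan": [
    {"twist":[0,0,0.6],"delta_pos":[0,0,0.4],"hand":0.1},
    {"twist":[0,0,0.61],"delta_pos":[0,0,0.4],"hand":0.1},
    {"twist":[0,0,0],"delta_pos":[0,0,0],"hand":0.1}
  ]
}}

```text
clock: 21.3
ee_pos: [0.4935, -0.0587, 0.2721]
tcp_rot: [-0.0, 0.995, -0.101, -0.002]
wrist_force: [-0.8, -0.5, 0.1]
gripper_width: 0.0512
```

```bash
cat >> h.py <<'E'
def near(tops):
    """close-by fit of the cases below the tool"""
    c=cal("wrist");capture("wrist")
    for d in regions_of("case_a","wrist"):
        if d["pixels"].sum()>800 and d["score"]>.3:
            print(round(d["score"],2),d["pixel"],d["pixels"].sum()); casefit(c,d["pixels"],tops)
E
python3 - <<'E'
from h import *
state()
near((.043,.023))
goto([.4938,-.0575,.212],down(np.radians(-11.6)))
E
```

```text
t 21.3 j [-0.2216 -0.0409  1.9137 -0.0002  1.2722  1.5524] p [ 0.4935 -0.0587  0.2721] rpy [179.9924   0.1907 -11.6438] F [-0.8287 -0.4512  0.0513] w 0.0512
0.87 [172.6, 176.7] 5315
  z 0.043 centre 526.4 -3.1 size 105.3 35.3 yaw -10.6
  z 0.023 centre 523.0 3.5 size 115.4 38.7 yaw -10.6
0.71 [104.9, 184.4] 4401
  z 0.043 centre 541.1 56.8 size 90.1 39.7 yaw -11.3
  z 0.023 centre 539.1 69.1 size 98.8 43.5 yaw -11.3
shift [-0.02 -0.06  2.05] rows>= 3 | turn [0.   0.01 0.02] rows>= 1
```

Call:
{"op": "arm_command", "data": {
  "plan": [
    {"twist":[0,0,0.02],"delta_pos":[-0.02,-0.05,0.7],"hand":0.1},
    {"twist":[0,0,0],"delta_pos":[0,0,0.7],"hand":0.1},
    {"twist":[0,0,0],"delta_pos":[0,0,0.6],"hand":0.1},
    {"twist":[0,0,0],"delta_pos":[0,0,0],"hand":-1},
    {"twist":[0,0,0],"delta_pos":[0,0,0],"hand":-1},
    {"twist":[0,0,0],"delta_pos":[0,0,0],"hand":-1},
    {"twist":[0,0,0],"delta_pos":[0,0,0],"hand":-1}
  ]
}}

```text
clock: 22.1
ee_pos: [0.4944, -0.0579, 0.2143]
tcp_rot: [0.0, 0.995, -0.102, 0.0]
wrist_force: [-0.5, -0.4, 3.9]
gripper_width: 0.0356
```

Call:
{"op": "arm_command", "data": {
  "plan": [
    {"twist":[0,0,0],"delta_pos":[0,0,-0.5],"hand":-1},
    {"twist":[0,0,0],"delta_pos":[0,0,-0.9],"hand":-1},
    {"twist":[0,0,0],"delta_pos":[0,0,-0.9],"hand":-1},
    {"twist":[0,0,0],"delta_pos":[0,0,-0.9],"hand":-1},
    {"twist":[0,0,0],"delta_pos":[0,0,-0.9],"hand":-1},
    {"twist":[0,0,0],"delta_pos":[0,0,-0.8],"hand":-1}
  ]
}}

```text
clock: 22.7
ee_pos: [0.4939, -0.0577, 0.3621]
tcp_rot: [0.0, 0.995, -0.102, 0.0]
wrist_force: [0.5, 0.4, -2.1]
gripper_width: 0.0358
```

Call:
{"op": "arm_command", "data": {
  "plan": [
    {"twist":[0,0,0],"delta_pos":[0.12,0.88,0],"hand":-1},
    {"twist":[0,0,0],"delta_pos":[0.12,0.88,0],"hand":-1},
    {"twist":[0,0,0],"delta_pos":[0.12,0.88,0],"hand":-1},
    {"twist":[0,0,0],"delta_pos":[0.12,0.88,0],"hand":-1},
    {"twist":[0,0,0],"delta_pos":[0.13,0.88,0],"hand":-1},
    {"twist":[0,0,0],"delta_pos":[0.13,0.88,0],"hand":-1},
    {"twist":[0,0,0],"delta_pos":[0.13,0.88,0],"hand":-1},
    {"twist":[0,0,0],"delta_pos":[0.13,0.88,0],"hand":-1},
    {"twist":[0,0,0],"delta_pos":[0.13,0.88,0],"hand":-1},
    {"twist":[0,0,-0.6],"delta_pos":[0,0,0],"hand":-1},
    {"twist":[0,0,-0.6],"delta_pos":[0,0,0],"hand":-1},
    {"twist":[0,0,0],"delta_pos":[0,0,0],"hand":-1}
  ]
}}

```text
clock: 23.9
ee_pos: [0.4786, -0.2975, 0.3604]
tcp_rot: [0.0, 1.0, -0.018, -0.0]
wrist_force: [-0.2, 0.2, -0.6]
gripper_width: 0.0356
```

```bash
python3 - <<'E'
from h import *
state();s,y=slot(1,1);goto([*s,.2135],down(y))
capture("wrist")
E
```

```text
t 23.9 j [-0.6469  0.057   1.6476 -0.0007  1.4375  0.9607] p [ 0.4786 -0.2975  0.3604] rpy [179.9877   0.0479  -2.1025] F [-0.1529  0.2488 -0.628 ] w 0.0356
shift [0.02 0.02 4.9 ] rows>= 5 | turn [ 0.    0.01 -0.01] rows>= 1
```

Call:
{"op": "arm_command", "data": {
  "plan": [
    {"twist":[0,0,0],"delta_pos":[0.02,0.02,0.9],"hand":-1},
    {"twist":[0,0,0],"delta_pos":[0,0,0.9],"hand":-1},
    {"twist":[0,0,0],"delta_pos":[0,0,0.9],"hand":-1},
    {"twist":[0,0,0],"delta_pos":[0,0,0.9],"hand":-1},
    {"twist":[0,0,0],"delta_pos":[0,0,0.8],"hand":-1},
    {"twist":[0,0,0],"delta_pos":[0,0,0.4],"hand":-1},
    {"twist":[0,0,0],"delta_pos":[0,0,0.1],"hand":-1},
    {"twist":[0,0,0],"delta_pos":[0,0,0.06],"hand":-1},
    {"twist":[0,0,0],"delta_pos":[0,0,0],"hand":-1}
  ]
}}

```text
clock: 24.85
ee_pos: [0.4796, -0.2981, 0.2123]
tcp_rot: [0.001, 1.0, -0.019, 0.0]
wrist_force: [0.1, 0.1, -1.7]
gripper_width: 0.0356
```

Call:
{"op": "arm_command", "data": {
  "plan": [
    {"twist":[0,0,0],"delta_pos":[0,0,0],"hand":0.1},
    {"twist":[0,0,0],"delta_pos":[0,0,0],"hand":0.1},
    {"twist":[0,0,0],"delta_pos":[0,0,0],"hand":0.1},
    {"twist":[0,0,0],"delta_pos":[0,0,-0.5],"hand":0.1},
    {"twist":[0,0,0],"delta_pos":[0,0,-0.9],"hand":0.1},
    {"twist":[0,0,0],"delta_pos":[0,0,-0.9],"hand":0.1},
    {"twist":[0,0,0],"delta_pos":[0,0,-0.9],"hand":0.1},
    {"twist":[0,0,0],"delta_pos":[0,0,-0.9],"hand":0.1},
    {"twist":[0,0,0],"delta_pos":[0,0,-0.9],"hand":0.1}
  ]
}}

```text
clock: 25.75
ee_pos: [0.4791, -0.2977, 0.3637]
tcp_rot: [0.0, 1.0, -0.019, -0.0]
wrist_force: [0.3, -0.7, 0.6]
gripper_width: 0.0513
```

```bash
python3 - <<'E'
from h import *
state()
goto([.449,.018,.42],down(np.radians(-10)))
capture("top");c=cal("top")
for d in regions_of("case_a","top"): print(round(d["score"],2),d["pixel"],d["pixels"].sum())
E
```

```text
t 25.75 j [-0.6467  0.056   1.6425 -0.0007  1.4428  0.962 ] p [ 0.4791 -0.2977  0.3637] rpy [179.9591   0.0108  -2.1672] F [ 0.2557 -0.7049  0.5534] w 0.0513
shift [ -1.4  -10.48  -1.88] rows>= 11 | turn [0.01 0.   0.98] rows>= 1
0.9 [232.5, 223.9] 510
0.75 [274.9, 227.6] 533
0.71 [383.0, 247.8] 186
0.68 [255.0, 227.4] 529
0.62 [329.9, 163.1] 403
```

Call:
{"op": "arm_command", "data": {
  "plan": [
    {"twist":[0,0,0],"delta_pos":[-0.13,-0.95,-0.17],"hand":0.1},
    {"twist":[0,0,0],"delta_pos":[-0.13,-0.95,-0.17],"hand":0.1},
    {"twist":[0,0,0],"delta_pos":[-0.13,-0.95,-0.17],"hand":0.1},
    {"twist":[0,0,0],"delta_pos":[-0.13,-0.95,-0.17],"hand":0.1},
    {"twist":[0,0,0],"delta_pos":[-0.13,-0.95,-0.17],"hand":0.1},
    {"twist":[0,0,0],"delta_pos":[-0.13,-0.95,-0.17],"hand":0.1},
    {"twist":[0,0,0],"delta_pos":[-0.13,-0.95,-0.17],"hand":0.1},
    {"twist":[0,0,0],"delta_pos":[-0.13,-0.95,-0.17],"hand":0.1},
    {"twist":[0,0,0],"delta_pos":[-0.13,-0.95,-0.17],"hand":0.1},
    {"twist":[0,0,0.5],"delta_pos":[-0.13,-0.95,-0.17],"hand":0.1},
    {"twist":[0,0,0.48],"delta_pos":[-0.1,-0.98,-0.17],"hand":0.1},
    {"twist":[0,0,0],"delta_pos":[0,0,0],"hand":0.1}
  ]
}}

```text
clock: 27.05
ee_pos: [0.451, 0.0205, 0.4182]
tcp_rot: [-0.001, 0.996, -0.087, 0.0]
wrist_force: [0.6, -0.5, -0.4]
gripper_width: 0.0513
```

```bash
python3 - <<'E'
from h import *
state();near((.023,.043))
cv2.imwrite("pics/b2.png",cv2.resize(capture("wrist")[0:300],(800,469)))
E
```

```text
t 27.05 j [-0.0686 -0.2879  1.8602  0.0011  1.5691  1.6757] p [0.451  0.0205 0.4182] rpy [-179.9348   -0.0029   -9.9403] F [ 0.6056 -0.495  -0.4427] w 0.0513
0.94 [315.1, 133.2] 3248
  z 0.023 centre 491.9 -57.4 size 150.3 38.0 yaw -11.0
  z 0.043 centre 493.4 -53.8 size 142.3 36.0 yaw -11.0
0.86 [206.1, 136.1] 3273
  z 0.023 centre 514.5 77.4 size 148.2 38.6 yaw -10.7
  z 0.043 centre 514.8 73.8 size 140.3 36.5 yaw -10.7
0.78 [467.3, 124.2] 2390
  z 0.023 centre 477.5 -304.4 size 155.9 52.0 yaw -1.5
  z 0.043 centre 479.8 -287.6 size 147.6 49.2 yaw -1.5
0.61 [260.3, 131.8] 3296
  z 0.023 centre 506.3 8.8 size 147.8 37.5 yaw -11.0
  z 0.043 centre 507.0 8.9 size 139.9 35.5 yaw -11.0
```

View pics/b2.png

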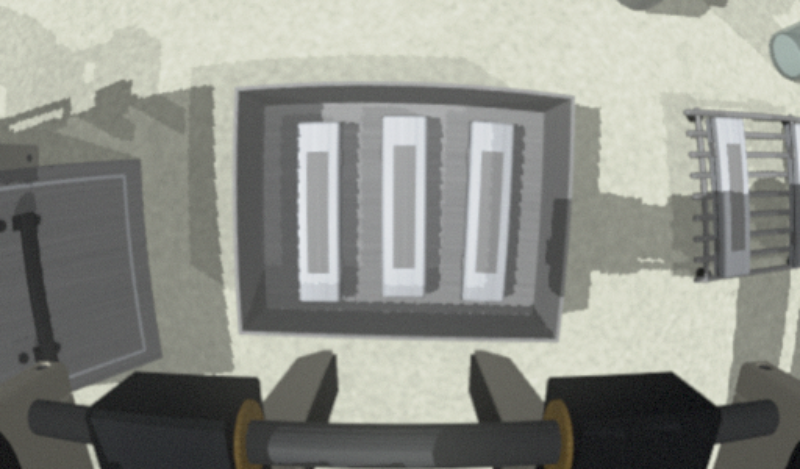

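```bash
python3 - <<'E'
from h import *
fetch((.4919,-.0574),-11,.0135,2,1)
E
```

```text
shift [1.78 2.23 3.9 ] rows>= 4 | turn [0.   0.01 0.14] rows>= 1
shift [ 0.   -0.    3.58] rows>= 4 | turn [0. 0. 0.] rows>= 0
-- grip, lift
shift [ 0.    0.   -5.58] rows>= 6 | turn [0. 0. 0.] rows>= 0
shift [3.28 9.54 0.  ] rows>= 10 | turn [ -0.     0.   -12.38] rows>= 13
shift [ 0.   -0.    4.33] rows>= 5 | turn [0. 0. 0.] rows>= 0
end [ 0.534 -0.357  0.23 ] 88.0
```

Call:
{"op": "arm_command", "data": {
  "plan": [
    {"twist":[0,0,0.07],"delta_pos":[0.36,0.44,0.78],"hand":0.1},
    {"twist":[0,0,0.07],"delta_pos":[0.36,0.45,0.78],"hand":0.1},
    {"twist":[0,0,0],"delta_pos":[0.36,0.45,0.78],"hand":0.1},
    {"twist":[0,0,0],"delta_pos":[0.35,0.45,0.78],"hand":0.1},
    {"twist":[0,0,0],"delta_pos":[0.35,0.44,0.78],"hand":0.1},
    {"twist":[0,0,0],"delta_pos":[0,0,0.9],"hand":0.1},
    {"twist":[0,0,0],"delta_pos":[0,0,0.7],"hand":0.1},
    {"twist":[0,0,0],"delta_pos":[0,0,0],"hand":0.1}
  ]
}}

```text
clock: 28.0
ee_pos: [0.489, -0.0586, 0.2483]
tcp_rot: [-0.0, 0.995, -0.098, -0.004]
wrist_force: [0.1, 0.3, -1.0]
gripper_width: 0.0511
```

```bash
python3 - <<'E'
from h import *
state();goto([.4919,-.0574,.193],down(np.radians(-11)))
E
```

```text
t 28.0 j [-0.2233 -0.02    1.9404 -0.0005  1.2296  1.5431] p [ 0.489  -0.0586  0.2483] rpy [179.9888   0.4853 -11.1967] F [ 0.0791  0.2571 -1.0259] w 0.0511
shift [ 0.1  -0.06  1.84] rows>= 2 | turn [ 0.    0.06 -0.02] rows>= 1
```

Call:
{"op": "arm_command", "data": {
  "plan": [
    {"twist":[0,0,0],"delta_pos":[0.03,-0.05,0.9],"hand":0.1},
    {"twist":[0,0,0],"delta_pos":[0,0,0.6],"hand":0.1},
    {"twist":[0,0,0],"delta_pos":[0,0,0.25],"hand":0.1},
    {"twist":[0,0,0],"delta_pos":[0,0,0],"hand":0.1}
  ]
}}

```text
clock: 28.4
ee_pos: [0.4918, -0.0567, 0.1994]
tcp_rot: [-0.0, 0.995, -0.097, -0.001]
wrist_force: [-0.4, -0.2, -0.2]
gripper_width: 0.0511
```

Call:
{"op": "arm_command", "data": {
  "plan": [
    {"twist":[0,0,0],"delta_pos":[0,0,0],"hand":-1},
    {"twist":[0,0,0],"delta_pos":[0,0,0],"hand":-1},
    {"twist":[0,0,0],"delta_pos":[0,0,0],"hand":-1},
    {"twist":[0,0,0],"delta_pos":[0,0,0],"hand":-1}
  ]
}}

```text
clock: 28.8
ee_pos: [0.4928, -0.0566, 0.201]
tcp_rot: [0.0, 0.995, -0.097, 0.0]
wrist_force: [-0.7, -1.6, 7.0]
gripper_width: 0.035
```

```bash
python3 - <<'E'
from h import *
state()
E
```

```text
t 28.8 j [-0.2176  0.0555  1.9612 -0.0005  1.1239  1.5475] p [ 0.4928 -0.0566  0.201 ] rpy [179.9721  -0.0536 -11.1193] F [-0.7355 -1.6461  6.9784] w 0.035
```

Call:
{"op": "arm_command", "data": {
  "plan": [
    {"twist":[0,0,0],"delta_pos":[0,0,0],"hand":0.1},
    {"twist":[0,0,0],"delta_pos":[0,0,0],"hand":0.1},
    {"twist":[0,0,0],"delta_pos":[0,0,0],"hand":0.1}
  ]
}}

```text
clock: 29.1
ee_pos: [0.4919, -0.0562, 0.1995]
tcp_rot: [-0.0, 0.995, -0.097, -0.001]
wrist_force: [0.0, 0.8, -0.4]
gripper_width: 0.0502
```

Call:
{"op": "arm_command", "data": {
  "plan": [
    {"twist":[0,0,0],"delta_pos":[0,0,0.1],"hand":0.1},
    {"twist":[0,0,0],"delta_pos":[0,0,0],"hand":0.1},
    {"twist":[0,0,0],"delta_pos":[0,0,0],"hand":0.1}
  ]
}}

```text
clock: 29.4
ee_pos: [0.4919, -0.0563, 0.1963]
tcp_rot: [-0.0, 0.995, -0.097, -0.001]
wrist_force: [-0.7, 0.3, 0.4]
gripper_width: 0.0507
```

```bash
python3 - <<'E'
from h import *
state()
E
```

```text
t 29.4 j [-0.2175  0.0623  1.9641 -0.0001  1.1171  1.5475] p [ 0.4919 -0.0563  0.1963] rpy [179.9955   0.1125 -11.1248] F [-0.6844  0.3249  0.3571] w 0.0507
```

Call:
{"op": "arm_command", "data": {
  "plan": [
    {"twist":[0,0,0],"delta_pos":[0,0,0.1],"hand":0.1},
    {"twist":[0,0,0],"delta_pos":[0,0,0],"hand":0.1}
  ]
}}

```text
clock: 29.6
ee_pos: [0.4919, -0.0563, 0.1932]
tcp_rot: [-0.0, 0.995, -0.097, -0.001]
wrist_force: [-0.5, 0.1, -0.7]
gripper_width: 0.0511
```

Call:
{"op": "arm_command", "data": {
  "plan": [
    {"twist":[0,0,0],"delta_pos":[0,0,0],"hand":-1},
    {"twist":[0,0,0],"delta_pos":[0,0,0],"hand":-1},
    {"twist":[0,0,0],"delta_pos":[0,0,0],"hand":-1},
    {"twist":[0,0,0],"delta_pos":[0,0,0],"hand":-1}
  ]
}}

```text
clock: 30.0
ee_pos: [0.4921, -0.0564, 0.1937]
tcp_rot: [-0.0, 0.995, -0.097, -0.001]
wrist_force: [-0.3, -0.2, -0.3]
gripper_width: 0.0352
```

Call:
{"op": "arm_command", "data": {
  "plan": [
    {"twist":[0,0,0],"delta_pos":[0,0,-0.2],"hand":-1},
    {"twist":[0,0,0],"delta_pos":[0,0,-0.4],"hand":-1},
    {"twist":[0,0,0],"delta_pos":[0,0,0],"hand":-1}
  ]
}}

```text
clock: 30.3
ee_pos: [0.4931, -0.0566, 0.2139]
tcp_rot: [0.0, 0.995, -0.097, 0.001]
wrist_force: [0.2, -0.5, -0.5]
gripper_width: 0.0353
```

```bash
python3 - <<'E'
from h import *
state()
E
```

```text
t 30.3 j [-0.2175  0.0352  1.9551 -0.0002  1.1492  1.5475] p [ 0.4931 -0.0566  0.2139] rpy [179.9884  -0.1195 -11.1229] F [ 0.1642 -0.5111 -0.5416] w 0.0353
```

Call:
{"op": "arm_command", "data": {
  "plan": [
    {"twist":[0,0,0],"delta_pos":[0,0,-0.9],"hand":-1},
    {"twist":[0,0,0],"delta_pos":[0,0,-0.9],"hand":-1},
    {"twist":[0,0,0],"delta_pos":[0,0,-0.9],"hand":-1},
    {"twist":[0,0,0],"delta_pos":[0,0,-0.9],"hand":-1},
    {"twist":[0,0,0],"delta_pos":[0,0,-0.9],"hand":-1},
    {"twist":[0,0,0],"delta_pos":[0,0,-0.5],"hand":-1}
  ]
}}

```text
clock: 30.9
ee_pos: [0.4928, -0.0565, 0.3646]
tcp_rot: [0.0, 0.995, -0.097, 0.001]
wrist_force: [0.3, -0.3, -1.7]
gripper_width: 0.0356
```

Call:
{"op": "arm_command", "data": {
  "plan": [
    {"twist":[0,0,0],"delta_pos":[0.3,0.87,0],"hand":-1},
    {"twist":[0,0,0],"delta_pos":[0.3,0.87,0],"hand":-1},
    {"twist":[0,0,0],"delta_pos":[0.3,0.87,0],"hand":-1},
    {"twist":[0,0,0],"delta_pos":[0.3,0.87,0],"hand":-1},
    {"twist":[0,0,0],"delta_pos":[0.3,0.87,0],"hand":-1},
    {"twist":[0,0,0],"delta_pos":[0.3,0.87,0],"hand":-1},
    {"twist":[0,0,0],"delta_pos":[0.3,0.87,0],"hand":-1},
    {"twist":[0,0,0],"delta_pos":[0.29,0.87,0],"hand":-1},
    {"twist":[0,0,0],"delta_pos":[0.29,0.87,0],"hand":-1},
    {"twist":[0,0,0],"delta_pos":[0.29,0.87,0],"hand":-1},
    {"twist":[0,0,0],"delta_pos":[0.29,0.87,0],"hand":-1}
  ]
}}

```text
clock: 32.0
ee_pos: [0.5328, -0.3581, 0.3608]
tcp_rot: [-0.0, 0.995, -0.097, -0.001]
wrist_force: [0.5, 0.6, -1.3]
gripper_width: 0.0357
```

Call:
{"op": "arm_command", "data": {
  "plan": [
    {"twist":[0,0,-0.95],"delta_pos":[0,0,0],"hand":-1},
    {"twist":[0,0,-0.95],"delta_pos":[0,0,0],"hand":-1},
    {"twist":[0,0,-0.95],"delta_pos":[0,0,0],"hand":-1},
    {"twist":[0,0,-0.95],"delta_pos":[0,0,0],"hand":-1},
    {"twist":[0,0,-0.95],"delta_pos":[0,0,0],"hand":-1},
    {"twist":[0,0,-0.95],"delta_pos":[0,0,0],"hand":-1},
    {"twist":[0,0,-0.95],"delta_pos":[0,0,0],"hand":-1},
    {"twist":[0,0,-0.95],"delta_pos":[0,0,0],"hand":-1},
    {"twist":[0,0,-0.95],"delta_pos":[0,0,0],"hand":-1},
    {"twist":[0,0,-0.95],"delta_pos":[0,0,0],"hand":-1},
    {"twist":[0,0,-0.95],"delta_pos":[0,0,0],"hand":-1},
    {"twist":[0,0,-0.95],"delta_pos":[0,0,0],"hand":-1}
  ]
}}

```text
clock: 33.2
ee_pos: [0.5328, -0.3569, 0.3608]
tcp_rot: [-0.001, 0.764, 0.645, -0.001]
wrist_force: [0.1, -0.2, -1.4]
gripper_width: 0.0356
```

Call:
{"op": "arm_command", "data": {
  "plan": [
    {"twist":[0,0,-0.95],"delta_pos":[0,0,0],"hand":-1},
    {"twist":[0,0,0],"delta_pos":[0,0,0],"hand":-1}
  ]
}}

```text
clock: 33.4
ee_pos: [0.5328, -0.3569, 0.3609]
tcp_rot: [-0.001, 0.721, 0.693, -0.0]
wrist_force: [0.1, 0.2, -1.6]
gripper_width: 0.0353
```

```bash
python3 - <<'E'
from h import *
state();s,y=slot(2,1);goto([*s,.2325],down(y))
cv2.imwrite("pics/r2.png",capture("wrist"))
E
```

```text
t 33.4 j [-0.6699  0.2641  1.4171 -0.0007  1.4624 -0.6314] p [ 0.5328 -0.3569  0.3609] rpy [-179.8816   -0.0356   87.799 ] F [ 0.1421  0.1532 -1.5514] w 0.0353
shift [-0.    0.05  4.28] rows>= 5 | turn [-0.01 -0.   -0.03] rows>= 1
```

View pics/r2.png

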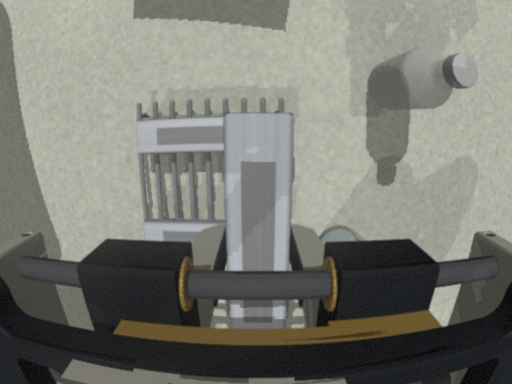

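Call:
{"op": "arm_command", "data": {
  "plan": [
    {"twist":[0,0,0],"delta_pos":[0,0.03,0.9],"hand":-1},
    {"twist":[0,0,0],"delta_pos":[0,0,0.9],"hand":-1},
    {"twist":[0,0,0],"delta_pos":[0,0,0.9],"hand":-1},
    {"twist":[0,0,0],"delta_pos":[0,0,0.8],"hand":-1},
    {"twist":[0,0,0],"delta_pos":[0,0,0.5],"hand":-1},
    {"twist":[0,0,0],"delta_pos":[0,0,0.2],"hand":-1},
    {"twist":[0,0,0],"delta_pos":[0,0,0.07],"hand":-1},
    {"twist":[0,0,0],"delta_pos":[0,0,0],"hand":-1},
    {"twist":[0,0,0],"delta_pos":[0,0,0],"hand":-1}
  ]
}}

```text
clock: 34.35
ee_pos: [0.5341, -0.3574, 0.2351]
tcp_rot: [0.001, 0.721, 0.692, -0.0]
wrist_force: [-0.1, 0.2, 0.1]
gripper_width: 0.0354
```

```bash
python3 - <<'E'
from h import *
state()
E
```

```text
t 34.35 j [-0.6692  0.3761  1.5194 -0.0007  1.2446 -0.628 ] p [ 0.5341 -0.3574  0.2351] rpy [179.9605   0.0788  87.6524] F [-0.0593  0.2462  0.1097] w 0.0354
```

Call:
{"op": "arm_command", "data": {
  "plan": [
    {"twist":[0,0,0],"delta_pos":[0,0,0.05],"hand":-1},
    {"twist":[0,0,0],"delta_pos":[0,0,0],"hand":-1}
  ]
}}

```text
clock: 34.55
ee_pos: [0.5338, -0.3571, 0.2326]
tcp_rot: [-0.0, 0.721, 0.693, -0.0]
wrist_force: [-0.1, 0.6, -1.5]
gripper_width: 0.0354
```

Call:
{"op": "arm_command", "data": {
  "plan": [
    {"twist":[0,0,0],"delta_pos":[0,0,0.05],"hand":-1},
    {"twist":[0,0,0],"delta_pos":[0,0,0],"hand":-1}
  ]
}}

```text
clock: 34.75
ee_pos: [0.5337, -0.3571, 0.2307]
tcp_rot: [-0.0, 0.721, 0.693, -0.0]
wrist_force: [0.2, -0.5, -0.8]
gripper_width: 0.0354
```

Call:
{"op": "arm_command", "data": {
  "plan": [
    {"twist":[0,0,0],"delta_pos":[0,0,0.03],"hand":-1},
    {"twist":[0,0,0],"delta_pos":[0,0,0],"hand":-1}
  ]
}}

```text
clock: 34.95
ee_pos: [0.5338, -0.3571, 0.2307]
tcp_rot: [-0.0, 0.721, 0.693, -0.0]
wrist_force: [-1.6, 1.9, 6.9]
gripper_width: 0.0359
```

Seated. Release, rise, and head back to the box for M.

Call:
{"op": "arm_command", "data": {
  "plan": [
    {"twist":[0,0,0],"delta_pos":[0,0,-0.04],"hand":-1},
    {"twist":[0,0,0],"delta_pos":[0,0,0],"hand":0.1},
    {"twist":[0,0,0],"delta_pos":[0,0,0],"hand":0.1},
    {"twist":[0,0,0],"delta_pos":[0,0,0],"hand":0.1},
    {"twist":[0,0,0],"delta_pos":[0,0,-0.5],"hand":0.1},
    {"twist":[0,0,0],"delta_pos":[0,0,-0.9],"hand":0.1},
    {"twist":[0,0,0],"delta_pos":[0,0,-0.9],"hand":0.1},
    {"twist":[0,0,0],"delta_pos":[0,0,-0.9],"hand":0.1},
    {"twist":[0,0,0],"delta_pos":[0,0,-0.9],"hand":0.1}
  ]
}}

```text
clock: 35.85
ee_pos: [0.5337, -0.357, 0.3562]
tcp_rot: [0.0, 0.721, 0.693, -0.0]
wrist_force: [-0.9, 0.2, 0.4]
gripper_width: 0.0509
```

```bash
python3 - <<'E'
from h import *
state()
p,Rt=pose(); a=goto(p,down(np.radians(-11))); a=goto([.5063,.009,.30],down(np.radians(-11)),a)
E
```

```text
t 35.85 j [-0.6691  0.2681  1.4209 -0.0008  1.4526 -0.6285] p [ 0.5337 -0.357   0.3562] rpy [-179.9734    0.0339   87.6783] F [-0.8805  0.1724  0.4477] w 0.0509
shift [0. 0. 0.] rows>= 0 | turn [ 0.    0.01 12.33] rows>= 13
shift [ -3.22 -11.8    1.87] rows>= 12 | turn [0. 0. 0.] rows>= 0
```

Call:
{"op": "arm_command", "data": {
  "plan": [
    {"twist":[0,0,0.95],"delta_pos":[0,0,0],"hand":0.1},
    {"twist":[0,0,0.95],"delta_pos":[0,0,0],"hand":0.1},
    {"twist":[0,0,0.95],"delta_pos":[0,0,0],"hand":0.1},
    {"twist":[0,0,0.95],"delta_pos":[0,0,0],"hand":0.1},
    {"twist":[0,0,0.95],"delta_pos":[0,0,0],"hand":0.1},
    {"twist":[0,0,0.95],"delta_pos":[0,0,0],"hand":0.1},
    {"twist":[0,0,0.95],"delta_pos":[0,0,0],"hand":0.1},
    {"twist":[0,0,0.95],"delta_pos":[0,0,0],"hand":0.1},
    {"twist":[0,0,0.95],"delta_pos":[0,0,0],"hand":0.1},
    {"twist":[0,0,0.95],"delta_pos":[0,0,0],"hand":0.1},
    {"twist":[0,0,0.95],"delta_pos":[0,0,0],"hand":0.1},
    {"twist":[0,0,0.95],"delta_pos":[0,0,0],"hand":0.1}
  ]
}}

```text
clock: 37.05
ee_pos: [0.5338, -0.357, 0.3551]
tcp_rot: [0.0, 0.999, -0.033, -0.0]
wrist_force: [0.3, -0.3, -0.0]
gripper_width: 0.051
```

Call:
{"op": "arm_command", "data": {
  "plan": [
    {"twist":[0,0,0.93],"delta_pos":[0,0,0],"hand":0.1},
    {"twist":[0,0,0],"delta_pos":[-0.25,-0.91,0],"hand":0.1},
    {"twist":[0,0,0],"delta_pos":[-0.25,-0.91,0],"hand":0.1},
    {"twist":[0,0,0],"delta_pos":[-0.25,-0.91,0],"hand":0.1},
    {"twist":[0,0,0],"delta_pos":[-0.25,-0.91,0],"hand":0.1},
    {"twist":[0,0,0],"delta_pos":[-0.25,-0.91,0],"hand":0.1},
    {"twist":[0,0,0],"delta_pos":[-0.25,-0.91,0],"hand":0.1},
    {"twist":[0,0,0],"delta_pos":[-0.25,-0.91,0],"hand":0.1},
    {"twist":[0,0,0],"delta_pos":[-0.25,-0.91,0],"hand":0.1},
    {"twist":[0,0,0],"delta_pos":[-0.25,-0.91,0],"hand":0.1},
    {"twist":[0,0,0],"delta_pos":[-0.25,-0.91,0],"hand":0.1},
    {"twist":[0,0,0],"delta_pos":[-0.25,-0.91,0.5],"hand":0.1}
  ]
}}

```text
clock: 38.25
ee_pos: [0.5106, -0.0455, 0.3423]
tcp_rot: [0.0, 0.995, -0.096, 0.002]
wrist_force: [0.3, 0.3, 0.1]
gripper_width: 0.0511
```

Call:
{"op": "arm_command", "data": {
  "plan": [
    {"twist":[0,0,0],"delta_pos":[-0.25,-0.91,0.5],"hand":0.1},
    {"twist":[0,0,0],"delta_pos":[-0.22,-0.88,0.5],"hand":0.1},
    {"twist":[0,0,0],"delta_pos":[0,0,0.7],"hand":0.1},
    {"twist":[0,0,0],"delta_pos":[0,0,0.7],"hand":0.1},
    {"twist":[0,0,0],"delta_pos":[0,0,0],"hand":0.1},
    {"twist":[0,0,0],"delta_pos":[0,0,0],"hand":0.1}
  ]
}}

```text
clock: 38.85
ee_pos: [0.5062, 0.0089, 0.2678]
tcp_rot: [-0.0, 0.995, -0.096, -0.001]
wrist_force: [-0.3, -0.1, 0.1]
gripper_width: 0.0513
```

```bash
python3 - <<'E'
from h import *
state();goto([.5063,.009,.193],down(np.radians(-11)))
E
```

```text
t 38.85 j [-0.0837 -0.0109  1.8928  0.      1.2609  1.6785] p [0.5062 0.0089 0.2678] rpy [179.9945   0.0706 -10.968 ] F [-0.3468 -0.0819  0.0514] w 0.0513
shift [ 0.   -0.    2.49] rows>= 3 | turn [0.   0.01 0.  ] rows>= 1
```

Call:
{"op": "arm_command", "data": {
  "plan": [
    {"twist":[0,0,0],"delta_pos":[0,0,0.9],"hand":0.1},
    {"twist":[0,0,0],"delta_pos":[0,0,0.9],"hand":0.1},
    {"twist":[0,0,0],"delta_pos":[0,0,0.5],"hand":0.1},
    {"twist":[0,0,0],"delta_pos":[0,0,0.13],"hand":0.1},
    {"twist":[0,0,0],"delta_pos":[0,0,0],"hand":0.1},
    {"twist":[0,0,0],"delta_pos":[0,0,0],"hand":0.1}
  ]
}}

```text
clock: 39.45
ee_pos: [0.507, 0.0087, 0.1958]
tcp_rot: [-0.0, 0.995, -0.096, 0.001]
wrist_force: [-0.5, -0.3, -0.0]
gripper_width: 0.051
```

Call:
{"op": "arm_command", "data": {
  "plan": [
    {"twist":[0,0,0],"delta_pos":[0,0,0.08],"hand":0.1},
    {"twist":[0,0,0],"delta_pos":[0,0,0],"hand":0.1},
    {"twist":[0,0,0],"delta_pos":[0,0,0],"hand":-1},
    {"twist":[0,0,0],"delta_pos":[0,0,0],"hand":-1},
    {"twist":[0,0,0],"delta_pos":[0,0,0],"hand":-1},
    {"twist":[0,0,0],"delta_pos":[0,0,0],"hand":-1},
    {"twist":[0,0,0],"delta_pos":[0,0,0],"hand":-1}
  ]
}}

```text
clock: 40.15
ee_pos: [0.5061, 0.0089, 0.1917]
tcp_rot: [0.0, 0.995, -0.096, -0.001]
wrist_force: [-1.0, -0.3, 3.1]
gripper_width: 0.0357
```

Call:
{"op": "arm_command", "data": {
  "plan": [
    {"twist":[0,0,0],"delta_pos":[0,0,-0.3],"hand":-1},
    {"twist":[0,0,0],"delta_pos":[0,0,-0.7],"hand":-1},
    {"twist":[0,0,0],"delta_pos":[0,0,-0.9],"hand":-1},
    {"twist":[0,0,0],"delta_pos":[0,0,-0.9],"hand":-1},
    {"twist":[0,0,0],"delta_pos":[0,0,-0.9],"hand":-1},
    {"twist":[0,0,0],"delta_pos":[0,0,-0.9],"hand":-1},
    {"twist":[0,0,0],"delta_pos":[0,0,-0.9],"hand":-1},
    {"twist":[0,0,0],"delta_pos":[0,0,-0.2],"hand":-1}
  ]
}}

```text
clock: 40.95
ee_pos: [0.5071, 0.0089, 0.3666]
tcp_rot: [-0.0, 0.995, -0.096, 0.002]
wrist_force: [0.3, -0.2, -0.4]
gripper_width: 0.0359
```

```bash
python3 - <<'E'
from h import *
state();s,y=slot(2,-1);goto([*s,.364],down(y))
E
```

```text
t 40.95 j [-0.0836 -0.1041  1.7947  0.0001  1.4464  1.6785] p [0.5071 0.0089 0.3666] rpy [-179.9654   -0.2624  -10.9628] F [ 0.2655 -0.2338 -0.415 ] w 0.0359
shift [-0.56 12.4   0.08] rows>= 13 | turn [  0.03  -0.03 -12.37] rows>= 13
```

Call:
{"op": "arm_command", "data": {
  "plan": [
    {"twist":[0,0,0],"delta_pos":[-0.04,0.89,0],"hand":-1},
    {"twist":[0,0,0],"delta_pos":[-0.04,0.89,0],"hand":-1},
    {"twist":[0,0,0],"delta_pos":[-0.04,0.89,0],"hand":-1},
    {"twist":[0,0,0],"delta_pos":[-0.04,0.89,0],"hand":-1},
    {"twist":[0,0,0],"delta_pos":[-0.04,0.89,0],"hand":-1},
    {"twist":[0,0,0],"delta_pos":[-0.04,0.89,0],"hand":-1},
    {"twist":[0,0,0],"delta_pos":[-0.04,0.89,0],"hand":-1},
    {"twist":[0,0,0],"delta_pos":[-0.04,0.89,0],"hand":-1},
    {"twist":[0,0,0],"delta_pos":[-0.04,0.88,0],"hand":-1},
    {"twist":[0,0,0],"delta_pos":[-0.04,0.88,0],"hand":-1},
    {"twist":[0,0,0],"delta_pos":[-0.04,0.88,0],"hand":-1},
    {"twist":[0,0,0],"delta_pos":[-0.04,0.88,0],"hand":-1}
  ]
}}

```text
clock: 42.15
ee_pos: [0.4307, -0.3025, 0.3612]
tcp_rot: [-0.001, 0.995, -0.096, -0.001]
wrist_force: [1.3, -0.8, -1.6]
gripper_width: 0.0356
```

Call:
{"op": "arm_command", "data": {
  "plan": [
    {"twist":[0,0,0],"delta_pos":[-0.04,0.88,0],"hand":-1},
    {"twist":[0,0,0],"delta_pos":[-0.04,0.88,0],"hand":-1},
    {"twist":[0,0,-0.95],"delta_pos":[0,0,0],"hand":-1},
    {"twist":[0,0,-0.95],"delta_pos":[0,0,0],"hand":-1},
    {"twist":[0,0,-0.95],"delta_pos":[0,0,0],"hand":-1},
    {"twist":[0,0,-0.95],"delta_pos":[0,0,0],"hand":-1},
    {"twist":[0,0,-0.95],"delta_pos":[0,0,0],"hand":-1},
    {"twist":[0,0,-0.95],"delta_pos":[0,0,0],"hand":-1},
    {"twist":[0,0,-0.95],"delta_pos":[0,0,0],"hand":-1},
    {"twist":[0,0,-0.95],"delta_pos":[0,0,0],"hand":-1},
    {"twist":[0,0,-0.95],"delta_pos":[0,0,0],"hand":-1},
    {"twist":[0,0,-0.95],"delta_pos":[0,0,0],"hand":-1}
  ]
}}

```text
clock: 43.35
ee_pos: [0.4187, -0.3528, 0.3611]
tcp_rot: [-0.001, 0.842, 0.54, -0.001]
wrist_force: [0.5, 0.2, -1.0]
gripper_width: 0.0356
```

Call:
{"op": "arm_command", "data": {
  "plan": [
    {"twist":[0,0,-0.95],"delta_pos":[0,0,0],"hand":-1},
    {"twist":[0,0,-0.95],"delta_pos":[0,0,0],"hand":-1},
    {"twist":[0,0,-0.97],"delta_pos":[0,0,0],"hand":-1},
    {"twist":[0,0,0],"delta_pos":[0,0,0],"hand":-1},
    {"twist":[0,0,0],"delta_pos":[0,0,0],"hand":-1}
  ]
}}

```text
clock: 43.85
ee_pos: [0.4188, -0.3529, 0.3617]
tcp_rot: [-0.001, 0.721, 0.693, -0.0]
wrist_force: [-0.3, -0.5, -1.6]
gripper_width: 0.0357
```

```bash
python3 - <<'E'
from h import *
state();s,y=slot(2,-1);goto([*s,.2295],down(y))
cv2.imwrite("pics/r3.png",capture("wrist"))
E
```

```text
t 43.85 j [-0.7935  0.0145  1.6888 -0.0008  1.4407 -0.7543] p [ 0.4188 -0.3529  0.3617] rpy [-179.8693   -0.0603   87.7605] F [-0.3386 -0.4943 -1.5611] w 0.0357
shift [-0.01  0.05  4.41] rows>= 5 | turn [-0.02 -0.01 -0.03] rows>= 1
```

View pics/r3.png

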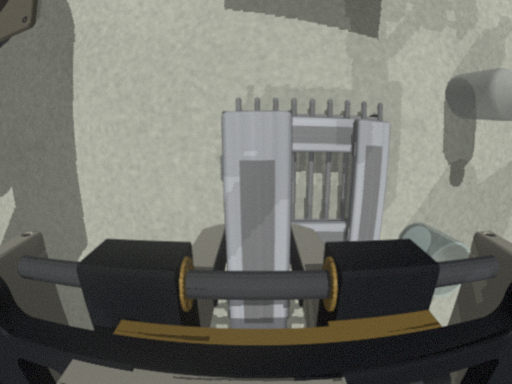

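Call:
{"op": "arm_command", "data": {
  "plan": [
    {"twist":[0,0,0],"delta_pos":[0,0.04,0.9],"hand":-1},
    {"twist":[0,0,0],"delta_pos":[0,0,0.9],"hand":-1},
    {"twist":[0,0,0],"delta_pos":[0,0,0.9],"hand":-1},
    {"twist":[0,0,0],"delta_pos":[0,0,0.8],"hand":-1},
    {"twist":[0,0,0],"delta_pos":[0,0,0.5],"hand":-1},
    {"twist":[0,0,0],"delta_pos":[0,0,0.25],"hand":-1},
    {"twist":[0,0,0],"delta_pos":[0,0,0.12],"hand":-1},
    {"twist":[0,0,0],"delta_pos":[0,0,0],"hand":-1},
    {"twist":[0,0,0],"delta_pos":[0,0,0],"hand":-1}
  ]
}}

```text
clock: 44.8
ee_pos: [0.4205, -0.3536, 0.2327]
tcp_rot: [0.0, 0.719, 0.695, -0.0]
wrist_force: [0.0, 0.2, -1.7]
gripper_width: 0.0358
```

Call:
{"op": "arm_command", "data": {
  "plan": [
    {"twist":[0,0,0],"delta_pos":[0,0,0.04],"hand":-1},
    {"twist":[0,0,0],"delta_pos":[0,0,0],"hand":-1}
  ]
}}

```text
clock: 45.0
ee_pos: [0.4202, -0.3533, 0.2309]
tcp_rot: [0.0, 0.719, 0.695, -0.0]
wrist_force: [0.6, -0.2, -2.0]
gripper_width: 0.0355
```

Call:
{"op": "arm_command", "data": {
  "plan": [
    {"twist":[0,0,0],"delta_pos":[0,0,0.04],"hand":-1},
    {"twist":[0,0,0],"delta_pos":[0,0,0],"hand":-1}
  ]
}}

```text
clock: 45.2
ee_pos: [0.42, -0.3531, 0.229]
tcp_rot: [-0.001, 0.719, 0.695, -0.0]
wrist_force: [0.4, 0.1, -1.3]
gripper_width: 0.0354
```

Call:
{"op": "arm_command", "data": {
  "plan": [
    {"twist":[0,0,0],"delta_pos":[0,0,0.03],"hand":-1},
    {"twist":[0,0,0],"delta_pos":[0,0,0],"hand":-1}
  ]
}}

```text
clock: 45.4
ee_pos: [0.4201, -0.3532, 0.2287]
tcp_rot: [-0.0, 0.719, 0.695, -0.0]
wrist_force: [-1.4, 2.0, 5.6]
gripper_width: 0.0356
```

Call:
{"op": "arm_command", "data": {
  "plan": [
    {"twist":[0,0,0],"delta_pos":[0,0,0],"hand":0.1},
    {"twist":[0,0,0],"delta_pos":[0,0,0],"hand":0.1},
    {"twist":[0,0,0],"delta_pos":[0,0,0],"hand":0.1},
    {"twist":[0,0,0],"delta_pos":[0,0,-0.5],"hand":0.1},
    {"twist":[0,0,0],"delta_pos":[0,0,-0.9],"hand":0.1},
    {"twist":[0,0,0],"delta_pos":[0,0,-0.9],"hand":0.1},
    {"twist":[0,0,0],"delta_pos":[0,0,-0.9],"hand":0.1},
    {"twist":[0,0,0],"delta_pos":[0,0,-0.9],"hand":0.1}
  ]
}}

```text
clock: 46.2
ee_pos: [0.4201, -0.3531, 0.3536]
tcp_rot: [0.0, 0.719, 0.695, -0.0]
wrist_force: [0.1, -0.5, 0.7]
gripper_width: 0.0511
```

```bash
python3 - <<'E'
from h import *
state()
p,Rt=pose(); a=goto(p,down(np.radians(-10.7))); a=goto([.5145,.077,.30],down(np.radians(-10.7)),a)
E
```

```text
t 46.2 j [-0.792   0.0218  1.6963 -0.0009  1.4234 -0.7569] p [ 0.4201 -0.3531  0.3536] rpy [-179.9691    0.0397   87.9955] F [ 0.0983 -0.483   0.6667] w 0.0511
shift [0. 0. 0.] rows>= 0 | turn [ 0.    0.01 12.34] rows>= 13
shift [  0.43 -14.67   1.79] rows>= 15 | turn [0. 0. 0.] rows>= 0
```

Call:
{"op": "arm_command", "data": {
  "plan": [
    {"twist":[0,0,0.95],"delta_pos":[0,0,0],"hand":0.1},
    {"twist":[0,0,0.95],"delta_pos":[0,0,0],"hand":0.1},
    {"twist":[0,0,0.95],"delta_pos":[0,0,0],"hand":0.1},
    {"twist":[0,0,0.95],"delta_pos":[0,0,0],"hand":0.1},
    {"twist":[0,0,0.95],"delta_pos":[0,0,0],"hand":0.1},
    {"twist":[0,0,0.95],"delta_pos":[0,0,0],"hand":0.1},
    {"twist":[0,0,0.95],"delta_pos":[0,0,0],"hand":0.1},
    {"twist":[0,0,0.95],"delta_pos":[0,0,0],"hand":0.1},
    {"twist":[0,0,0.95],"delta_pos":[0,0,0],"hand":0.1},
    {"twist":[0,0,0.95],"delta_pos":[0,0,0],"hand":0.1},
    {"twist":[0,0,0.95],"delta_pos":[0,0,0],"hand":0.1},
    {"twist":[0,0,0.95],"delta_pos":[0,0,0],"hand":0.1}
  ]
}}

```text
clock: 47.4
ee_pos: [0.4202, -0.3532, 0.3525]
tcp_rot: [0.0, 1.0, -0.031, -0.0]
wrist_force: [-0.6, -0.0, 0.0]
gripper_width: 0.0512
```

Call:
{"op": "arm_command", "data": {
  "plan": [
    {"twist":[0,0,0.94],"delta_pos":[0,0,0],"hand":0.1},
    {"twist":[0,0,0],"delta_pos":[0.03,-0.92,0],"hand":0.1},
    {"twist":[0,0,0],"delta_pos":[0.03,-0.92,0],"hand":0.1},
    {"twist":[0,0,0],"delta_pos":[0.03,-0.92,0],"hand":0.1},
    {"twist":[0,0,0],"delta_pos":[0.03,-0.92,0],"hand":0.1},
    {"twist":[0,0,0],"delta_pos":[0.03,-0.92,0],"hand":0.1},
    {"twist":[0,0,0],"delta_pos":[0.03,-0.92,0],"hand":0.1},
    {"twist":[0,0,0],"delta_pos":[0.03,-0.92,0],"hand":0.1},
    {"twist":[0,0,0],"delta_pos":[0.03,-0.92,0],"hand":0.1},
    {"twist":[0,0,0],"delta_pos":[0.03,-0.92,0],"hand":0.1},
    {"twist":[0,0,0],"delta_pos":[0.03,-0.92,0],"hand":0.1},
    {"twist":[0,0,0],"delta_pos":[0.03,-0.92,0],"hand":0.1}
  ]
}}

```text
clock: 48.6
ee_pos: [0.4865, -0.0555, 0.3525]
tcp_rot: [0.0, 0.996, -0.093, 0.0]
wrist_force: [0.4, -0.3, 0.2]
gripper_width: 0.0511
```

Call:
{"op": "arm_command", "data": {
  "plan": [
    {"twist":[0,0,0],"delta_pos":[0.03,-0.92,0.3],"hand":0.1},
    {"twist":[0,0,0],"delta_pos":[0.02,-0.92,0.5],"hand":0.1},
    {"twist":[0,0,0],"delta_pos":[0.02,-0.92,0.5],"hand":0.1},
    {"twist":[0,0,0],"delta_pos":[0.03,-0.9,0.5],"hand":0.1},
    {"twist":[0,0,0],"delta_pos":[0,0,0.5],"hand":0.1},
    {"twist":[0,0,0],"delta_pos":[0,0,0.5],"hand":0.1},
    {"twist":[0,0,0],"delta_pos":[0,0,0],"hand":0.1},
    {"twist":[0,0,0],"delta_pos":[0,0,0],"hand":0.1}
  ]
}}

```text
clock: 49.4
ee_pos: [0.5095, 0.0497, 0.2672]
tcp_rot: [0.0, 0.996, -0.094, -0.001]
wrist_force: [0.7, 0.1, 0.3]
gripper_width: 0.0515
```

```bash
python3 - <<'E'
from h import *
state();goto([.5145,.077,.193],down(np.radians(-10.7)))
E
```

```text
t 49.4 j [-0.0029  0.0056  1.8775 -0.0001  1.2605  1.7563] p [0.5095 0.0497 0.2672] rpy [179.9742   0.1138 -10.7932] F [0.6689 0.1293 0.2504] w 0.0515
shift [-0.   -0.93  2.47] rows>= 3 | turn [ 0.    0.01 -0.01] rows>= 1
```

Call:
{"op": "arm_command", "data": {
  "plan": [
    {"twist":[0,0,0],"delta_pos":[0,-0.47,0],"hand":0.1},
    {"twist":[0,0,0],"delta_pos":[0,-0.46,0],"hand":0.1},
    {"twist":[0,0,0],"delta_pos":[0,0,0.8],"hand":0.1},
    {"twist":[0,0,0],"delta_pos":[0,0,0.8],"hand":0.1},
    {"twist":[0,0,0],"delta_pos":[0,0,0.5],"hand":0.1},
    {"twist":[0,0,0],"delta_pos":[0,0,0.25],"hand":0.1},
    {"twist":[0,0,0],"delta_pos":[0,0,0.05],"hand":0.1},
    {"twist":[0,0,0],"delta_pos":[0,0,0],"hand":0.1},
    {"twist":[0,0,0],"delta_pos":[0,0,0],"hand":0.1}
  ]
}}

```text
clock: 50.3
ee_pos: [0.5154, 0.0781, 0.1962]
tcp_rot: [-0.0, 0.996, -0.094, 0.0]
wrist_force: [0.3, 0.7, -0.5]
gripper_width: 0.051
```

Call:
{"op": "arm_command", "data": {
  "plan": [
    {"twist":[0,0,0],"delta_pos":[0,0,0.08],"hand":0.1},
    {"twist":[0,0,0],"delta_pos":[0,0,0],"hand":0.1},
    {"twist":[0,0,0],"delta_pos":[0,0,0],"hand":-1},
    {"twist":[0,0,0],"delta_pos":[0,0,0],"hand":-1},
    {"twist":[0,0,0],"delta_pos":[0,0,0],"hand":-1},
    {"twist":[0,0,0],"delta_pos":[0,0,0],"hand":-1},
    {"twist":[0,0,0],"delta_pos":[0,0,0],"hand":-1}
  ]
}}

```text
clock: 51.0
ee_pos: [0.5148, 0.0781, 0.1928]
tcp_rot: [0.0, 0.996, -0.093, -0.001]
wrist_force: [0.2, -0.2, 1.3]
gripper_width: 0.0355
```

Call:
{"op": "arm_command", "data": {
  "plan": [
    {"twist":[0,0,0],"delta_pos":[0,0,-0.3],"hand":-1},
    {"twist":[0,0,0],"delta_pos":[0,0,-0.7],"hand":-1},
    {"twist":[0,0,0],"delta_pos":[0,0,-0.9],"hand":-1},
    {"twist":[0,0,0],"delta_pos":[0,0,-0.9],"hand":-1},
    {"twist":[0,0,0],"delta_pos":[0,0,-0.9],"hand":-1},
    {"twist":[0,0,0],"delta_pos":[0,0,-0.9],"hand":-1},
    {"twist":[0,0,0],"delta_pos":[0,0,-0.9],"hand":-1},
    {"twist":[0,0,0],"delta_pos":[0,0,-0.3],"hand":-1}
  ]
}}

```text
clock: 51.8
ee_pos: [0.5157, 0.0781, 0.3705]
tcp_rot: [-0.0, 0.996, -0.093, 0.002]
wrist_force: [0.4, -0.6, -1.5]
gripper_width: 0.0355
```

```bash
python3 - <<'E'
from h import *
state();s,y=slot(3,1);goto([*s,.364],down(y))
E
```

```text
t 51.8 j [ 0.052  -0.0662  1.7517  0.0002  1.4523  1.8099] p [0.5157 0.0781 0.3705] rpy [-179.934    -0.2116  -10.7228] F [ 0.4248 -0.6397 -1.4511] w 0.0355
shift [ 1.13 12.55  0.21] rows>= 13 | turn [-0.01 -0.03 -1.09] rows>= 2
```

Call:
{"op": "arm_command", "data": {
  "plan": [
    {"twist":[0,0,0],"delta_pos":[0.08,0.9,0],"hand":-1},
    {"twist":[0,0,0],"delta_pos":[0.08,0.9,0],"hand":-1},
    {"twist":[0,0,0],"delta_pos":[0.08,0.9,0],"hand":-1},
    {"twist":[0,0,0],"delta_pos":[0.08,0.9,0],"hand":-1},
    {"twist":[0,0,0],"delta_pos":[0.08,0.9,0],"hand":-1},
    {"twist":[0,0,0],"delta_pos":[0.08,0.9,0],"hand":-1},
    {"twist":[0,0,0],"delta_pos":[0.08,0.9,0],"hand":-1},
    {"twist":[0,0,0],"delta_pos":[0.08,0.9,0],"hand":-1},
    {"twist":[0,0,0],"delta_pos":[0.08,0.9,0],"hand":-1},
    {"twist":[0,0,0],"delta_pos":[0.08,0.9,0],"hand":-1},
    {"twist":[0,0,0],"delta_pos":[0.08,0.9,0],"hand":-1},
    {"twist":[0,0,0],"delta_pos":[0.08,0.9,0],"hand":-1}
  ]
}}

```text
clock: 53.0
ee_pos: [0.4825, -0.2466, 0.3657]
tcp_rot: [-0.0, 0.996, -0.093, -0.001]
wrist_force: [-0.0, -0.2, -1.2]
gripper_width: 0.0359
```

Call:
{"op": "arm_command", "data": {
  "plan": [
    {"twist":[0,0,0],"delta_pos":[0.08,0.9,0],"hand":-1},
    {"twist":[0,0,0],"delta_pos":[0.09,0.85,0.2],"hand":-1},
    {"twist":[0,0,-0.55],"delta_pos":[0,0,0],"hand":-1},
    {"twist":[0,0,-0.54],"delta_pos":[0,0,0],"hand":-1},
    {"twist":[0,0,0],"delta_pos":[0,0,0],"hand":-1},
    {"twist":[0,0,0],"delta_pos":[0,0,0],"hand":-1}
  ]
}}

```text
clock: 53.6
ee_pos: [0.4781, -0.298, 0.36]
tcp_rot: [-0.0, 1.0, -0.019, -0.001]
wrist_force: [-0.0, -0.2, -1.5]
gripper_width: 0.0359
```

```bash
python3 - <<'E'
from h import *
state();s,y=slot(3,1);goto([*s,.25],down(y))
c=cal("wrist");im=capture("wrist");cv2.imwrite("pics/r4.png",im)
E
```

```text
t 53.6 j [-0.6482  0.0577  1.6475 -0.0006  1.4386  0.9599] p [ 0.4781 -0.298   0.36  ] rpy [-179.9574    0.1243   -2.1284] F [-0.0073 -0.1817 -1.5267] w 0.0359
shift [0.04 0.   3.67] rows>= 4 | turn [-0.01  0.02 -0.02] rows>= 1
```

Call:
{"op": "arm_command", "data": {
  "plan": [
    {"twist":[0,0,0],"delta_pos":[0.03,0,0.9],"hand":-1},
    {"twist":[0,0,0],"delta_pos":[0,0,0.9],"hand":-1},
    {"twist":[0,0,0],"delta_pos":[0,0,0.9],"hand":-1},
    {"twist":[0,0,0],"delta_pos":[0,0,0.6],"hand":-1},
    {"twist":[0,0,0],"delta_pos":[0,0,0.25],"hand":-1},
    {"twist":[0,0,0],"delta_pos":[0,0,0.1],"hand":-1},
    {"twist":[0,0,0],"delta_pos":[0,0,0],"hand":-1},
    {"twist":[0,0,0],"delta_pos":[0,0,0],"hand":-1}
  ]
}}

```text
clock: 54.45
ee_pos: [0.4795, -0.2985, 0.2526]
tcp_rot: [0.001, 1.0, -0.018, 0.0]
wrist_force: [0.7, 0.7, -0.2]
gripper_width: 0.0356
```

Call:
{"op": "arm_command", "data": {
  "plan": [
    {"twist":[0,0,0],"delta_pos":[0,0,0.05],"hand":-1},
    {"twist":[0,0,0],"delta_pos":[0,0,0],"hand":-1}
  ]
}}

```text
clock: 54.65
ee_pos: [0.4792, -0.2984, 0.2504]
tcp_rot: [0.0, 1.0, -0.018, -0.0]
wrist_force: [-0.4, -0.0, -1.4]
gripper_width: 0.0355
```

Call:
{"op": "arm_command", "data": {
  "plan": [
    {"twist":[0,0,0],"delta_pos":[0,0,0.03],"hand":-1},
    {"twist":[0,0,0],"delta_pos":[0,0,0],"hand":-1}
  ]
}}

```text
clock: 54.85
ee_pos: [0.4792, -0.2984, 0.2498]
tcp_rot: [0.0, 1.0, -0.018, -0.0]
wrist_force: [-2.1, 0.7, 4.1]
gripper_width: 0.0355
```

Seated. Release, rise well clear, then check box, stack and lid.

Call:
{"op": "arm_command", "data": {
  "plan": [
    {"twist":[0,0,0],"delta_pos":[0,0,-0.02],"hand":-1},
    {"twist":[0,0,0],"delta_pos":[0,0,0],"hand":0.1},
    {"twist":[0,0,0],"delta_pos":[0,0,0],"hand":0.1},
    {"twist":[0,0,0],"delta_pos":[0,0,0],"hand":0.1},
    {"twist":[0,0,0],"delta_pos":[0,0,-0.5],"hand":0.1},
    {"twist":[0,0,0],"delta_pos":[0,0,-0.9],"hand":0.1},
    {"twist":[0,0,0],"delta_pos":[0,0,-0.9],"hand":0.1},
    {"twist":[0,0,0],"delta_pos":[0,0,-0.9],"hand":0.1},
    {"twist":[0,0,0],"delta_pos":[0,0,-0.9],"hand":0.1},
    {"twist":[0,0,0],"delta_pos":[0,0,-0.9],"hand":0.1}
  ]
}}

```text
clock: 55.85
ee_pos: [0.4791, -0.2981, 0.4019]
tcp_rot: [0.0, 1.0, -0.017, -0.0]
wrist_force: [0.7, -0.4, 0.9]
gripper_width: 0.0512
```

Call:
{"op": "arm_command", "data": {
  "plan": [
    {"twist":[0,0,0],"delta_pos":[-0.5,-0.8,-0.2],"hand":0.1},
    {"twist":[0,0,0],"delta_pos":[-0.5,-0.8,-0.2],"hand":0.1},
    {"twist":[0,0,0],"delta_pos":[-0.5,-0.8,-0.2],"hand":0.1},
    {"twist":[0,0,0],"delta_pos":[0,-0.8,-0.2],"hand":0.1},
    {"twist":[0,0,0],"delta_pos":[0,-0.8,-0.2],"hand":0.1},
    {"twist":[0,0,0],"delta_pos":[0,0,0],"hand":0.1}
  ]
}}

```text
clock: 56.45
ee_pos: [0.4385, -0.1747, 0.432]
tcp_rot: [0.0, 1.0, -0.016, 0.001]
wrist_force: [-0.0, -0.6, -0.2]
gripper_width: 0.0513
```

```bash
python3 - <<'E'
from h import *
state()
w=capture("wrist");near((.083,.063,.043))
s=capture("scene")
cv2.imwrite("pics/f1.png",np.vstack([cv2.resize(w[:300],(512,300)),cv2.resize(s[60:380,80:],(512,300))]))
E
```

```text
t 56.45 j [-0.488  -0.2332  1.7901  0.0003  1.5829  1.1156] p [ 0.4385 -0.1747  0.432 ] rpy [179.9691  -0.1051  -1.8802] F [-0.0139 -0.6304 -0.2097] w 0.0513
0.95 [422.9, 145.3] 1418
  z 0.083 centre 479.6 -379.6 size 68.6 39.8 yaw -2.1
  z 0.063 centre 477.9 -391.9 size 72.8 42.2 yaw -2.1
  z 0.043 centre 476.1 -404.2 size 76.9 44.6 yaw -2.1
0.87 [403.9, 190.7] 1810
  z 0.083 centre 428.8 -361.5 size 98.1 36.2 yaw 87.8
  z 0.063 centre 423.9 -372.7 size 104.1 38.4 yaw 87.8
  z 0.043 centre 419.1 -383.9 size 110.0 40.6 yaw 87.8
0.86 [359.3, 145.4] 3969
  z 0.083 centre 480.1 -293.5 size 146.2 41.0 yaw -2.7
  z 0.063 centre 478.4 -300.5 size 155.1 43.5 yaw -2.7
  z 0.043 centre 476.7 -307.6 size 164.0 46.0 yaw -2.7
0.73 [409.2, 102.6] 2010
  z 0.083 centre 531.2 -364.5 size 99.8 35.5 yaw 88.0
  z 0.063 centre 532.6 -375.9 size 105.9 37.7 yaw 88.0
  z 0.043 centre 533.9 -387.3 size 111.9 39.9 yaw 88.0
```

View pics/f1.png

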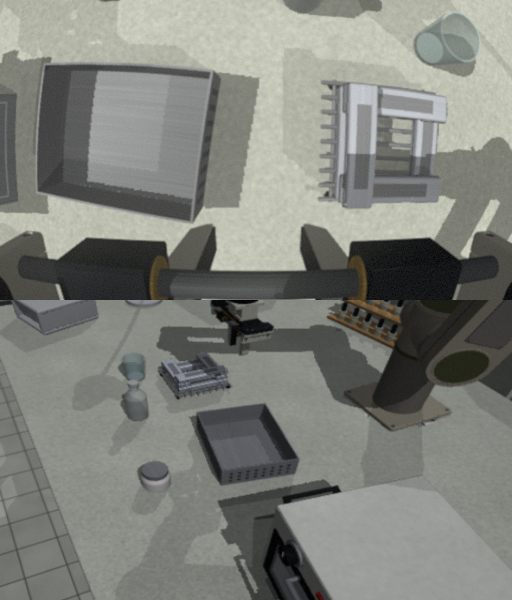

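```bash
python3 - <<'E'
from h import *
im=capture("top");cv2.imwrite("pics/f2.png",cv2.resize(im[130:290,80:420],None,fx=2.35,fy=2.35,interpolation=cv2.INTER_CUBIC))
E
```

```text
(no output)
```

View pics/f2.png

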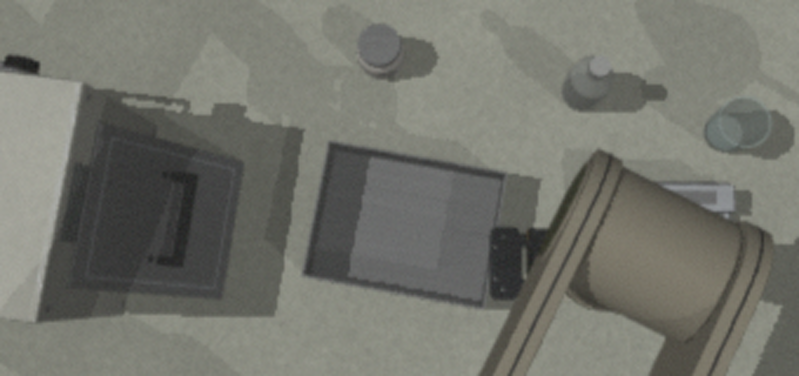

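```bash
python3 - <<'E'
from h import *
c=cal("top");f=lambda u,v:(80+u/2.35,130+v/2.35)
for p,z in(((243,163),.003),((220,298),.003),((105,130),.223),((75,285),.223)):
    w=at(c,f(*p),z);print(w,"xs",(w-O)@xs,"along",(w-O)@us)
workorder.sign_off(); print(sense()["clock"])
E
```

```text
[0.5983 0.2425 0.003 ] xs -0.13100828583533258 along 0.09633506776001524
[0.4087 0.2718 0.003 ] xs -0.12678002478640968 along -0.09548140511856966
[0.6084 0.3573 0.223 ] xs -0.01589291944036436 along 0.09130948179121211
[0.4281 0.3847 0.223 ] xs -0.012349167848695036 along -0.09108878298249788
the job is handed in; nothing more can be done
the job is handed in; nothing more can be done
```

The job is handed in. The lid leans on the sterilizer panel and all five cases are stacked on the rack. No verdict was reported.

- **Lid:** I lifted it off and leaned it at about 60°, handle side out. The wrist force showed contact with both the panel and the bench before I let go, and the last top picture still shows it leaning.
- **Cases:** Five were in the box: two in each outer column and one in the middle. I laid two along the rack's x, two across them along its y, and the fifth along one side on top. The last wrist picture shows the box empty and a square stack. The top case measured within about 5 mm and 1° of where it should be. The two cases below it measured within about 1° of square, seen partly covered.
- **Bystanders:** The bottle, beaker and jar look unmoved in the last pictures. No knock to the lid or slackening of the grip showed up.
- **Check that disagreed:** In the last top picture the lid's upper edge reads 12–16 mm short of my estimated panel plane. About 5 mm of that is the lid's thickness, because its front face is what shows. Another 5 mm is my estimate of the panel, which the lid touched sooner than expected. The rest is within hand-read pixel error. I took the earlier force contact as proof that it touches.

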